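# Hang a parts bin on the slotted rail

## Robot

A 7-joint arm with a two-finger parallel gripper is mounted at the origin on the work surface. World frame = base frame: x ahead of the robot, y to its left, z up, the work surface at z = 0. Lengths are in m, angles in rad, forces in N, time in s.
With the tool pointing down it reaches from about 0.425 to 0.925 m from the base axis. Payload 6.8 kg.
Tool frame: the origin (TCP) lies at the very end of the fingers, on their centre line; the grasp point (between the pads) lies 19 mm behind it; z points along the fingers, x is the direction in which the jaws open and shut, and the axes are right-handed (so a half turn about z gives the same grasp; the last joint's range is limited). The gripper opens to 85 mm and grips with 20 to 120 N. Pads are 22 mm wide; open, the fingers measure 114 mm over their backs; the gripper's body (76 mm by 85 mm) begins 54 mm behind the grasp point. The pads swing forward as they close: fully open they stand 13 mm farther back than shut.
Start: joints at [-1.281, 0.477, 0.022, 1.555, -0.011, 1.109, -0.083], TCP at [0.261, 0.622, 0.231] pointing down, gripper open.
Joint ranges: [-2.96, 2.96], [-0.34, 2.1], [-1.41, 1.46], [0.24, 2.44], [-1.37, 4.51], [0.17, 1.92], [-2.96, 2.96]. Speed limits (rad/s): [2.39, 2.39, 3.14, 3.14, 3.14, 3.14, 3.14].

## Interface

Orientations are given as a rotation vector (axis times angle).
In Python, from bench import * gives the robot as it stands.
- The arm moves only by the tool servo_tool, never from a script. Its argument "increments" is one flat list of numbers, 7 for each row, row after row: the shift along the tool's x, y, z in mm, then the turn, a rotation vector about the tool's x, y, z in rad, then the finger opening in mm, from 0 to 85.4. In form: [tx, ty, tz, wx, wy, wz, fingers, tx, ty, tz, wx, wy, wz, fingers, ...]. A call has exactly 8 rows; each row shifts and turns the commanded pose from where the row before left it, along the tool's axes as they then stand; what a row does not reach is not made up. A row lasts 1/8 s, in which the tool goes at most 62.5 mm and 10.7 degrees, less where a joint would pass 70% of its speed; a pose out of reach is approached as far as the arm can. A call is refused whole if a number of a shift passes 62.5 or a number of a turn 0.188, either way. A call with a gripper value outside its range is refused whole. The fingers move at their own pace and stop on an object; "squeeze" is the grip in N (left out, the last holds). Time passes only in rows, so rows that do not move let the fingers close, or fill a call up. It gives the time, the measured TCP pose, the force and the opening at its end, in the units of the state.
- get_obs(): the state, without advancing time (a new reading comes with each control period).
- grab_frame(name): name is "scene" or "top" or "wrist"; returns (picture, depth): 384x512x3 uint8, red, green, blue; 384x512 float32, m along the optical axis (not along the pixel's ray), 0 where there is no reading.
- calibration(name): a dict with "fx", "fy", "cx", "cy" (pixels), "eye" and "orientation" of the camera in the world; the wrist camera has in their place "T_tool_cam" (4x4, takes a point from camera to tool coordinates, whose origin is the TCP and whose axes are the tool frame's). Camera axes: x right, y up, looking along -z (the intrinsics and any distortion apply to the point x, -y, -z); pixel columns grow to the right and rows downward; lengths in m; the calibration is good to about 2 mm. A picture is of the moment at which its call begins: read the wrist's pose just before it. calibration takes no time and is no camera call.
- hand_in(): hands the job in, once; it reports no verdict.
The state is a dict: "clock": time; "joints": joint angles; "qvel": joint speeds; "tau": joint torques, N m; "tcp_pos": TCP position; "orientation": TCP orientation; "contact_force": force on the tool from outside, world axes, zero at the start; "moment": the same for the moment, N m; "grip_width": finger opening in m.
Only numpy, scipy, OpenCV 4.12 (cv2) and the standard library are available. Lean on these libraries where they do the work, as an engineer would, in place of code of your own. Each camera call takes 0.05 s, during which the arm holds its last target.

## Task

Hang the loose parts bin on the free stretch of the bench rack's slotted rail: tilt it front-up so that the upturned lip on its back goes into the groove, then swing it down until it hangs level with its back fully home and flat against the rail, and let go. The rail is clamped at a height nobody measured, so feel for the groove gently (the rail bends if you push on it with more than about 20 N), and leave the other things on the bench where they are.

Things in the scene. Friction and masses are not known exactly. Their poses are not given: they have to be found in the camera images.
- bin_center (a point): Centre of the loose green plastic bin: 90 mm long, 56 wide; back wall 50 high, side walls 47, front 25; walls 3 thick; 0.11 to 0.22 kg, empty. It starts upright on the bench; the point is 25 mm above its underside. Axes: +x from low front to back, y across, z up. The back's flat outer face is at x = +45. Grip it across the 56 mm width by the side walls, which are stiff.
- lip_top (a point): Mid top edge of the bin's upturned lip, 54 mm to the back of and 49 above bin_center, same axes. On the bin's back, 40 mm wide and centred: a tongue 4 thick, underside 21 above bin_center, runs 11 out from the back face; at its end the lip, 4 thick (7 to 11 behind the back face), turns up to 28 above the tongue's underside.
- rack: Fixed bench rack: grey perforated panel 360 mm wide, 230 high, with a horizontal aluminium slotted rail. Origin on the bench straight below the rail's front face (plane x = 0), mid free stretch. +x goes into the rail, y along it, z up. Bins hang on the -x side, their +x along the rack's. Rail: y = -140 to 220; a fixed bin hangs at y = 165. Hang yours within 70 of y = 0. Push under 20 N.
- groove (a point): Nominal middle of the groove's mouth: rack x 0, y 0, z 135 mm; rack's axes. The mouth is 20 mm high, but the rail is clamped anywhere from 20 mm lower to 20 higher than this point says: that is not measured, feel for it. Below the mouth a slat 55 high, above it one 30 high, both 4 thick, front faces at x = 0; behind them it is hollow up to the panel 34 behind the front face.
- seat (a point): Nominal middle of the mouth's lower edge: rack x 0, y 0, z 125 mm (as uncertain as groove). The 28 mm lip passes the 20 mm mouth only with the bin tilted front-up (45 deg is easy), lip first. Swung down, the lip stands behind the upper slat, the tongue's underside rests on this edge and the bin's back face lies on the lower slat, so the bin's underside is 46 below the edge.
- spray: Bystander: white bottle with a black cap, 68 diameter, 170 high, origin under its centre. Leave it alone.
- tray: Bystander: low black tray 120 x 160, 28 high, origin under its centre. Leave it alone.
- driver: Bystander: screwdriver lying on the bench, along its x. Leave it alone.
Things that resemble listed ones, but are neither listed nor needed, are in the scene too. Of the things that look like the part that bears bin_center, the middle-sized one is meant.

How it is judged:
On the way:
1. the lip is in the groove, more than 6 mm behind the rail's front face, while the bin is tilted front-up by more than 12 degrees (x of lip_top in the frame of rack above 0.006 m and z of lip_top in the frame of rack between 0.1 and 0.178 m and angle between bin_center's own z axis and vertical above 0.21 rad), for 0.1 s.
At the end, for the whole second after the job is handed in: The bin hangs released in the groove: upright within 5 deg, square to the rail within 7 deg, lip top 5 to 16 mm behind the rail's front face and 128 to 178 mm above the bench, bin centre within 70 mm of the free stretch's middle; bottle, tray and screwdriver moved under 20 mm (angle between bin_center's own z axis and vertical below 0.09 rad and x of lip_top in the frame of rack between 0.005 and 0.016 m and z of lip_top in the frame of rack between 0.128 and 0.178 m and y of bin_center in the frame of rack between -0.07 and 0.07 m and angle between the x axis of bin_center and the x axis of rack, either way round below 0.12 rad and distance of each of spray, tray, driver from where it was at the start of the episode below 0.02 m and contact force between anything else and rack above 0.3 N); the robot touches nothing.
It fails at once if the rack or its rail is pushed with more than 20 N (contact force between anything else and rack above 20 N).
It fails at once if a bystander is shifted by more than 20 mm (distance of any of spray, tray, driver from where it was at the start of the episode above 0.02 m).
It also fails if it takes over 64 s, if anything falls off the work surface, if the arm or the gripper's body presses on something with over 40 N, if the wrist force passes 120 N, or if a joint passes its speed limit or range.

## Working session

There is one attempt and no reset: what is moved stays moved. The work goes in short steps, Python scripts to look and compute and a tool call to move; the robot and the scene stay as the last step left them, time stands still between calls to the robot, and variables do not carry over. Pictures are saved under pics/ and viewed, and the job is handed in when it is done.

Besides the shell and the picture viewer there is one more tool, called after ">>>" by a JSON object that holds its "api" and its "payload", one argument or row to a line. servo_tool: Moves the arm, as the interface text tells. Its arguments: {"type":"object","properties":{"increments":{"type":"array","items":{"type":"number"}},"squeeze":{"type":"number"}},"required":["increments"]}

```bash
mkdir -p pics; ls; python3 - <<'E'
from bench import *
import cv2,numpy as np
print(get_obs())
for n in ["scene","top"]:
    p,d=grab_frame(n); cv2.imwrite(f"pics/{n}0.png",p[...,::-1]); np.savez(f"{n}0.npz",p=p,d=d); print(n,calibration(n))
E
```

```text
pics
{'clock': 0.0, 'joints': array([-1.28106242,  0.47777975,  0.02233994,  1.5564615 , -0.01149558,
        1.10929384, -0.08310503]), 'qvel': array([ 9.65779562e-05,  1.97962262e-03,  1.43976358e-03, -9.99608450e-06,
       -2.08700191e-03, -8.96660087e-04, -2.07592256e-04]), 'tau': array([-6.62827479e-04, -5.96453154e+01,  1.60795167e+00, -2.81191009e+01,
        1.25715189e-02,  9.51102935e-03,  7.73901178e-06]), 'tcp_pos': array([0.26129489, 0.62172904, 0.23033513]), 'orientation': array([ 2.61566489e+00,  1.73806873e+00, -2.24548108e-03]), 'contact_force': array([ 0.06234009,  0.48078007, -0.42295696]), 'moment': array([-0.01356946,  0.01047954,  0.00389008]), 'grip_width': 0.08529792776897782}
scene {'fx': 397.8587853094075, 'fy': 397.8587853094075, 'cx': 253.05254210585568, 'cy': 191.10981850759558, 'eye': array([ 1.08715583, -0.33501252,  0.87324456]), 'orientation': array([0.68819492, 0.31735854, 0.80538958])}
top {'fx': 442.9292854474118, 'fy': 442.9292854474118, 'cx': 245.56929494946306, 'cy': 183.89931274937663, 'eye': array([0.45259911, 0.087926  , 1.20351541]), 'orientation': array([ 0.095486  , -0.08984699, -1.55780572])}
```

View pics/scene0.png

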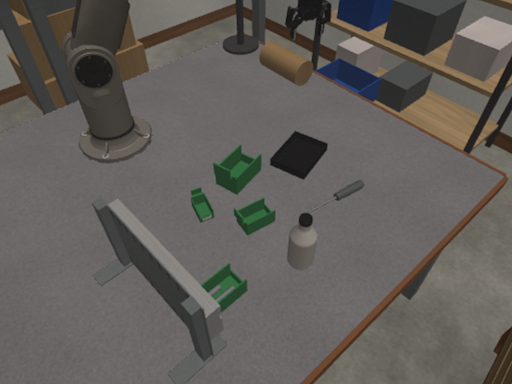

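View pics/top0.png

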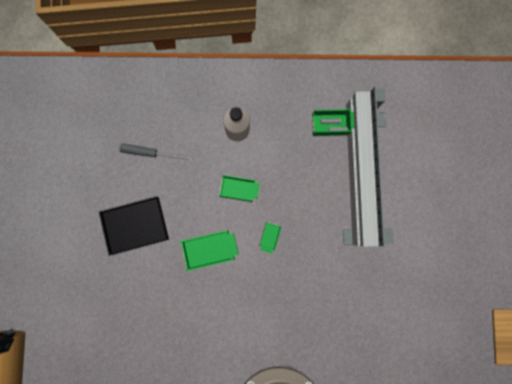

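```bash
cat > h.py <<'E'
import numpy as np,cv2
from bench import *
from scipy.spatial.transform import Rotation as R
def cloud(d,c,T=None):
    v,u=np.mgrid[0:d.shape[0],0:d.shape[1]]
    P=np.stack([(u-c['cx'])/c['fx']*d,-(v-c['cy'])/c['fy']*d,-d],-1)
    if T is None: return P@R.from_rotvec(c['orientation']).as_matrix().T+c['eye']
    return P@T[:3,:3].T+T[:3,3]
def green(p):
    h=cv2.cvtColor(p,cv2.COLOR_RGB2HSV); return ((h[...,0]>45)&(h[...,0]<80)&(h[...,1]>120)).astype(np.uint8)
E
python3 - <<'E'
from h import *
for n in ["top","scene"]:
    z=np.load(n+"0.npz");p,d=z['p'],z['d'];c=calibration(n);W=cloud(d,c);m=green(p)
    k,l,s,ce=cv2.connectedComponentsWithStats(m)
    for i in range(1,k):
        if s[i,4]<60: continue
        w=W[(l==i)&(d>0)]; hi=w[w[:,2]>w[:,2].max()-.012]
        r=cv2.minAreaRect((w[:,:2]*1000).astype(np.float32))
        print(n,s[i],ce[i].round(),"z",np.percentile(w[:,2],[2,50,98,100]).round(3),"rect",[np.round(a,1) for a in r],"hi",hi.mean(0).round(3))
    if n=='top':
        a=p[160:280,170:300]
        cv2.imwrite("pics/topcrop.png",cv2.resize(a[...,::-1],None,fx=5,fy=5,interpolation=cv2.INTER_CUBIC))
        # rail
        m=(W[...,2]>.1)&(d>0)&(W[...,1]<-.1); mm=m&(m.sum()>0)
        w=W[m];print('high',w.min(0),w.max(0))
        for x in np.arange(.28,.75,.04):
            q=w[abs(w[:,0]-x)<.004]
            if len(q): print(x.round(2),[(round(a,3),round(b,3)) for a,b in q[np.argsort(-q[:,1])][:, 1:]][::3])
E
```

```text
top [313 109  41  26 780] [333. 121.] z [0.098 0.115 0.149 0.153] rect [array([ 737.8, -121.7]), array([55.1, 94.8]), np.float64(1.6)] hi [ 0.735 -0.137  0.146]
top [220 176  39  25 742] [239. 188.] z [-0.     0.005  0.072  0.079] rect [array([579.5, 109.3]), array([97.8, 54. ]), np.float64(81.5)] hi [0.57  0.063 0.074]
top [260 223  21  30 412] [270. 237.] z [-0.002  0.004  0.052  0.057] rect [array([451.1,  28.6]), array([40., 73.]), np.float64(74.3)] hi [0.417 0.038 0.054]
top [ 181  231   57   40 1549] [209. 250.] z [0.    0.006 0.103 0.108] rect [array([418.6, 184.4]), array([ 75.9, 140.2]), np.float64(13.9)] hi [0.434 0.118 0.104]
high [ 0.43595029 -0.23141459  0.10000183] [ 0.79712516 -0.10004795  0.23646838]
0.44 [(np.float64(-0.174), np.float64(0.101)), (np.float64(-0.174), np.float64(0.101)), (np.float64(-0.174), np.float64(0.187)), (np.float64(-0.174), np.float64(0.177)), (np.float64(-0.174), np.float64(0.11)), (np.float64(-0.174), np.float64(0.12)), (np.float64(-0.174), np.float64(0.194)), (np.float64(-0.175), np.float64(0.128)), (np.float64(-0.175), np.float64(0.128)), (
[... 11537 characters left out ...]
oat64(0.197)), (np.float64(-0.202), np.float64(0.23))]
scene [214 146  47  36 353] [238. 167.] z [0.001 0.018 0.104 0.107] rect [array([419.6, 184. ]), array([ 79.3, 141.5]), np.float64(14.0)] hi [0.438 0.119 0.103]
scene [191 198  22  21 202] [202. 209.] z [-0.001  0.003  0.036  0.038] rect [array([455.2,  25.5]), array([41.1, 69.1]), np.float64(73.5)] hi [0.45  0.009 0.033]
scene [234 199  41  26 335] [254. 213.] z [0.001 0.015 0.074 0.076] rect [array([579.3, 108.6]), array([99.3, 57.3]), np.float64(80.0)] hi [0.578 0.06  0.074]
scene [213 269  33  35 284] [228. 285.] z [0.098 0.101 0.146 0.148] rect [array([ 739.5, -112.9]), array([54.7, 73.6]), np.float64(2.3)] hi [ 0.765 -0.113  0.144]
```

```bash
python3 - <<'E'
import cv2
p=cv2.imread("pics/scene0.png")[140:384,80:330]
cv2.imwrite("pics/scenecrop.png",cv2.resize(p,None,fx=2.4,fy=2.4,interpolation=cv2.INTER_CUBIC))
E
```

```text
(no output)
```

View pics/topcrop.png

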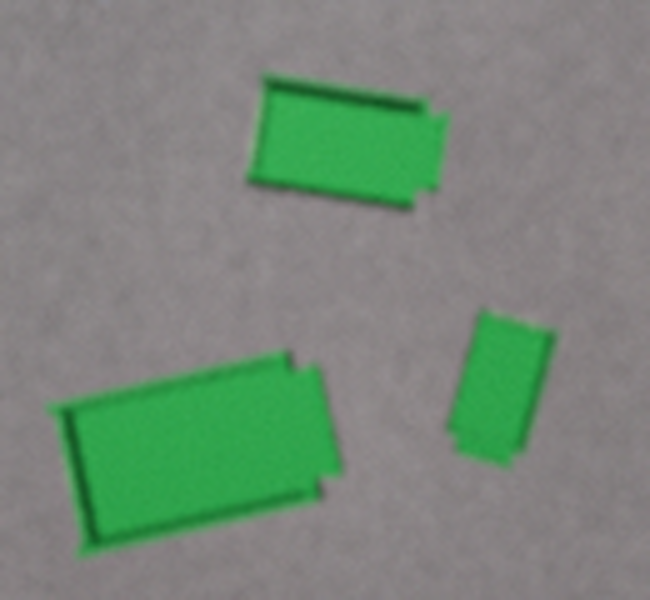

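View pics/scenecrop.png

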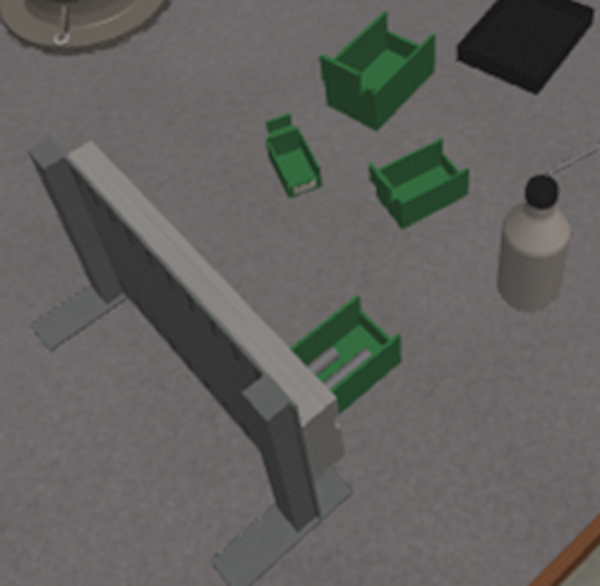

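```bash
cat >> h.py <<'E'
def tool(yaw,a):  # bin yaw (world), a = tool lean (rad): fingers point down and toward bin +x
    b=np.array([np.cos(yaw),np.sin(yaw),0]);by=np.array([-np.sin(yaw),np.cos(yaw),0])
    d=-np.cos(a)*np.array([0,0,1])+np.sin(a)*b
    return np.stack([by,np.cross(d,by),d],1),b,by,d
def rows(p0,R0,p1,R1,n,f):
    w=(R.from_matrix(R0.T@R1)).as_rotvec(); out=[];p=p0;Rc=R0
    for i in range(n):
        t=R0.T@(p0+(p1-p0)*(i+1)/n*1.0)  # unused, clarity
        s=Rc.T@((p1-p0)/n)*1000; out.append([*s.round(1),*(w/n).round(4),f])
        Rc=Rc@R.from_rotvec(w/n).as_matrix()
    print("shift",np.round((p1-p0)*1000,1),"max",np.abs(out).max(0)[:6]); print(sum(out,[]) and [float(x) for r in out for x in r])
def cur():
    o=get_obs(); return o,o['tcp_pos'],R.from_rotvec(o['orientation']).as_matrix()
E
python3 - <<'E'
from h import *
z=np.load("top0.npz");p,d=z['p'],z['d'];W=cloud(d,calibration('top'))
z2=np.load("scene0.npz");W2=cloud(z2['d'],calibration('scene'))
# bin yaw: PCA of side wall rims
for n,Wn,pp in (("top",W,p),("scene",W2,z2['p'])):
    m=(green(pp)>0)&(np.hypot(Wn[...,0]-.58,Wn[...,1]-.11)<.075)
    w=Wn[m]; 
    hull=cv2.convexHull((w[:,:2]*1000).astype(np.float32))
    print(n,cv2.minAreaRect(hull))
    c=np.array([.580,.1143])
    for yaw in (-102,-101,-100,-99,-98,-97,-96):
        y=np.radians(yaw);b=np.array([np.cos(y),np.sin(y)]);a=np.array([-b[1],b[0]])
        u=(w[:,:2]-c)@b;v=(w[:,:2]-c)@a
        print(yaw,"x",np.percentile(u,[1,99]).round(4),"y",np.percentile(v,[.5,1.5,98.5,99.5]).round(4))
# rail face
q=W[(W[...,2]>.1)&(W[...,2]<.185)&(W[...,1]<-.155)&(W[...,1]>-.18)&(W[...,0]>.44)&(W[...,0]<.69)]
A=np.polyfit(q[:,0],q[:,1],1); r=q[:,1]-np.polyval(A,q[:,0]); q=q[abs(r)<.003];A=np.polyfit(q[:,0],q[:,1],1);print("face",A,np.degrees(np.arctan(A[0])),"y@.577",np.polyval(A,.577))
q=W[(W[...,2]>.095)&(W[...,1]<-.155)&(W[...,1]>-.2)&(W[...,0]>.46)&(W[...,0]<.69)]
dep=-(q[:,1]-np.polyval(A,q[:,0]))
for zz in np.arange(.096,.2,.004):
    s=(q[:,2]>=zz)&(q[:,2]<zz+.004); print(round(zz,3),s.sum(),np.percentile(dep[s],[50,90,97]).round(4) if s.sum() else '')
q=W[(W[...,2]>.17)&(W[...,1]<-.178)&(W[...,1]>-.198)&(W[...,0]>.46)&(W[...,0]<.69)];print("railtop",np.median(q[:,2]))
f=W[(abs(W[...,0]-.738)<.018)&(W[...,1]<-.09)&(W[...,1]>-.15)];print("fixed bin floor top",np.percentile(f[:,2],[10,30,50]))
f=W[(abs(W[...,0]-.58)<.018)&(abs(W[...,1]-.12)<.025)];print("loose bin floor top",np.percentile(f[:,2],[10,30,50,70]))
sp=W[(W[...,2]>.05)&(W[...,1]>-.05)&(W[...,0]>.62)&(W[...,1]<.3)];print("spray",sp.min(0),sp.max(0))
o,P,R0=cur()
yaw=np.radians(-99);Rt,b,by,dd=tool(yaw,np.radians(40));c=np.array([.580,.1143,.025])
T=c-.005*b+[0,0,.005]+.019*dd; print("grasp TCP",T,"pre",T-.1*dd)
rows(P,R0,T-.1*dd,Rt,16,85)
E
```

```text
top ((579.5487670898438, 109.3021469116211), (97.76892852783203, 54.03505325317383), 81.50337219238281)
-102 x [-0.0437  0.0526] y [-0.0283 -0.0273  0.028   0.0287]
-101 x [-0.0434  0.0526] y [-0.0277 -0.027   0.0277  0.0281]
-100 x [-0.0434  0.0525] y [-0.0272 -0.0267  0.0274  0.0275]
-99 x [-0.0433  0.0525] y [-0.0267 -0.0265  0.0269  0.0271]
-98 x [-0.0432  0.0524] y [-0.0268 -0.0266  0.027   0.0272]
-97 x [-0.043   0.0525] y [-0.0272 -0.0268  0.0274  0.0276]
-96 x [-0.0432  0.0525] y [-0.0277 -0.027   0.028   0.0283]
scene ((580.026123046875, 108.30337524414062), (99.68938446044922, 58.31264114379883), 81.7174072265625)
-102 x [-0.0429  0.055 ] y [-0.0285 -0.0277  0.0305  0.0313]
-101 x [-0.043   0.0551] y [-0.028  -0.0272  0.0301  0.0306]
-100 x [-0.0431  0.0552] y [-0.0275 -0.0268  0.0296  0.0302]
-99 x [-0.0431  0.0551] y [-0.0275 -0.0268  0.0294  0.0297]
-98 x [-0.0431  0.055 ] y [-0.0276 -0.0264  0.0295  0.0299]
-97 x [-0.0433  0.0551] y [-0.028  -0.0266  0.0298  0.0304]
-96 x [-0.0435  0.0553] y [-0.0281 -0.0269  0.0304  0.0308]
face [ 0.0326859  -0.18895853] 1.872097606655
[... 1366 characters left out ...]
0, -12.6, 31.5, 11.8, -0.0368, -0.0289, 0.0795, 85.0, -9.7, 31.9, 13.3, -0.0368, -0.0289, 0.0795, 85.0, -6.7, 32.0, 14.7, -0.0368, -0.0289, 0.0795, 85.0, -3.7, 31.9, 16.1, -0.0368, -0.0289, 0.0795, 85.0, -0.7, 31.5, 17.3, -0.0368, -0.0289, 0.0795, 85.0, 2.3, 30.7, 18.4, -0.0368, -0.0289, 0.0795, 85.0, 5.2, 29.7, 19.4, -0.0368, -0.0289, 0.0795, 85.0, 8.1, 28.5, 20.3, -0.0368, -0.0289, 0.0795, 85.0, 10.9, 27.0, 21.1, -0.0368, -0.0289, 0.0795, 85.0, 13.6, 25.2, 21.7, -0.0368, -0.0289, 0.0795, 85.0, 16.2, 23.2, 22.1, -0.0368, -0.0289, 0.0795, 85.0, 18.6, 21.0, 22.4, -0.0368, -0.0289, 0.0795, 85.0, 20.8, 18.6, 22.6, -0.0368, -0.0289, 0.0795, 85.0, 22.8, 16.0, 22.6, -0.0368, -0.0289, 0.0795, 85.0]
```

>>> {"api": "servo_tool", "payload": {
  "increments": [-18,30,9,-0.037,-0.029,0.08,85,-15,31,8,-0.037,-0.029,0.08,85,-13,31,10,-0.037,-0.029,0.08,85,-10,32,11,-0.037,-0.029,0.08,85,-7,32,13,-0.037,-0.029,0.08,85,-4,32,14,-0.037,-0.029,0.08,85,-1,31,16,-0.037,-0.029,0.08,85,2,31,17,-0.037,-0.029,0.08,85]
}}

```text
clock: 1.1
tcp_pos: [0.4235, 0.3969, 0.174]
orientation: [2.677, 0.717, -0.041]
contact_force: [0.4, 0.4, 0.3]
grip_width: 0.085
```

>>> {"api": "servo_tool", "payload": {
  "increments": [5,30,18,-0.037,-0.029,0.08,85,8,28,19,-0.037,-0.029,0.08,85,11,27,20,-0.037,-0.029,0.08,85,14,25,21,-0.037,-0.029,0.08,85,16,23,22,-0.037,-0.029,0.08,85,19,21,22,-0.037,-0.029,0.08,85,21,19,22,-0.037,-0.029,0.08,85,23,16,22,-0.037,-0.029,0.08,85]
}}

```text
clock: 2.1
tcp_pos: [0.5875, 0.1728, 0.1105]
orientation: [2.432, -0.207, -0.07]
contact_force: [-0.1, 0.2, -0.2]
grip_width: 0.0852
```

```bash
python3 - <<'E'
from h import *
o,P,R0=cur();print(o['clock'],P,o['joints'].round(2),np.abs(o['contact_force']).max());print(R0.round(3))
yaw=np.radians(-98.5);Rt,b,by,dd=tool(yaw,np.radians(40));c=np.array([.580,.1143,.025])
T=c-.005*b+[0,0,.005]+.019*dd
rows(P,R0,T-.1*dd,Rt,2,85)
p,d=grab_frame("wrist");cv2.imwrite("pics/w1.png",p[...,::-1])
cal=calibration("wrist");Tm=np.eye(4);Tm[:3,:3]=R0;Tm[:3,3]=P;W=cloud(d,cal,Tm@np.array(cal['T_tool_cam']))
m=(green(p)>0)&(d>0);k,l,s,ce=cv2.connectedComponentsWithStats(m.astype(np.uint8))
for i in range(1,k):
    if s[i,4]>300:
        w=W[l==i];print(s[i],cv2.minAreaRect((w[:,:2]*1000).astype(np.float32)),w[:,2].min(),w[:,2].max())
E
```

```text
2.1 [0.5875411  0.17276556 0.1105384 ] [-0.98  0.84  0.55  1.57  0.14  1.28 -0.74] 0.19437243249111286
[[ 0.986 -0.131 -0.105]
 [-0.168 -0.753 -0.637]
 [ 0.004  0.645 -0.764]]
shift [  0.9  -2.  -18.5] max [6.0e-01 5.3e+00 7.7e+00 1.7e-03 4.8e-03 9.0e-03]
[0.6, -5.3, 7.7, 0.0017, 0.0048, -0.009, 85.0, 0.6, -5.2, 7.7, 0.0017, 0.0048, -0.009, 85.0]
[    0    52   118   243 18041] ((458.4787902832031, 183.29690551757812), (174.52146911621094, 80.8417739868164), 51.94556427001953) -0.00016380280658964685 0.14800332308110475
[ 213  116   87  151 9626] ((572.2686157226562, 71.919677734375), (182.64141845703125, 58.60131072998047), 79.32290649414062) -7.370809802065281e-05 0.0754325531056815
[ 103  211   86   57 2902] ((479.83544921875, 109.48640441894531), (216.269287109375, 77.17725372314453), 70.70364379882812) 0.0004855707892286454 0.12430709560135486
[426 362  37  22 497] ((710.8889770507812, 21.03863525390625), (34.70429611206055, 384.14019775390625), 15.418973922729492) 0.12653030548508498 0.17064354895294653
```

View pics/w1.png

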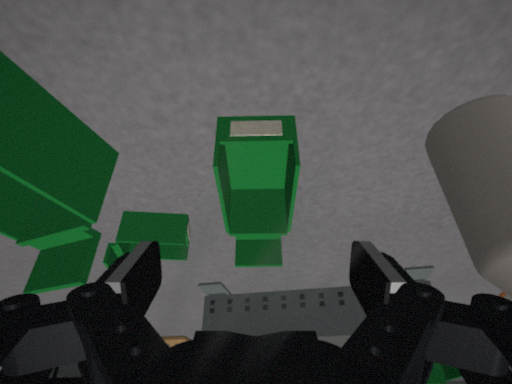

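```bash
python3 - <<'E'
from h import *
o,P,R0=cur()
p,d=grab_frame("wrist")
cal=calibration("wrist");Tm=np.eye(4);Tm[:3,:3]=R0;Tm[:3,3]=P;W=cloud(d,cal,Tm@np.array(cal['T_tool_cam']))
m=cv2.erode(green(p),np.ones((3,3)))>0
m&=(np.hypot(W[...,0]-.58,W[...,1]-.11)<.07)&(d>0)
w=W[m];print(cv2.minAreaRect((w[:,:2]*1000).astype(np.float32)))
c=np.array([.580,.1143])
for yaw in (-100,-99,-98,-97):
    y=np.radians(yaw);b=np.array([np.cos(y),np.sin(y)]);a=np.array([-b[1],b[0]])
    u=(w[:,:2]-c)@b;v=(w[:,:2]-c)@a
    print(yaw,"x",np.percentile(u,[.5,1,99,99.5]).round(4),"y",np.percentile(v,[.5,1.5,98.5,99.5]).round(4))
E
```

```text
((580.580810546875, 111.5092544555664), (100.42936706542969, 53.95916748046875), 81.5462646484375)
-100 x [-0.0471 -0.0469  0.0519  0.0521] y [-0.0267 -0.0258  0.0269  0.0272]
-99 x [-0.0468 -0.0466  0.0519  0.0521] y [-0.0259 -0.0253  0.0267  0.0272]
-98 x [-0.0468 -0.0466  0.0519  0.0521] y [-0.0254 -0.0248  0.0271  0.0278]
-97 x [-0.0472 -0.0469  0.0519  0.0521] y [-0.0251 -0.0246  0.0277  0.0285]
```

>>> {"api": "servo_tool", "payload": {
  "increments": [0.8,-5.8,7,0.002,0.005,-0.009,85,0.8,-5.7,7,0.002,0.005,-0.009,85,0,0,20,0,0,0,85,0,0,20,0,0,0,85,0,0,20,0,0,0,85,0,0,15,0,0,0,85,0,0,15,0,0,0,85,0,0,0,0,0,0,85]
}}

```text
clock: 3.2
tcp_pos: [0.5791, 0.1161, 0.0234]
orientation: [2.44, -0.176, -0.067]
contact_force: [-0.6, 0.2, -0.3]
grip_width: 0.0851
```

```bash
python3 - <<'E'
from h import *
o,P,R0=cur();print(o['clock'],P,o['joints'].round(2),o['contact_force'].round(1))
yaw=np.radians(-98.5);Rt,b,by,dd=tool(yaw,np.radians(40));c=np.array([.5807,.1155,.025])
T=c-.005*b+[0,0,.005]+.019*dd
rows(P,R0,T,Rt,1,85)
for n in ("wrist",):
    p,d=grab_frame(n);cv2.imwrite(f"pics/{n}2.png",p[...,::-1])
E
```

```text
3.2 [0.57913204 0.11606618 0.02335283] [-0.93  0.92  0.53  1.68  0.15  1.06 -0.74] [-0.6  0.2 -0.3]
shift [ 0.5 -7.7 -7.9] max [1.60e+00 7.00e-01 1.09e+01 1.80e-03 6.00e-04 4.20e-03]
[1.6, 0.7, 10.9, -0.0018, -0.0006, 0.0042, 85.0]
```

View pics/wrist2.png

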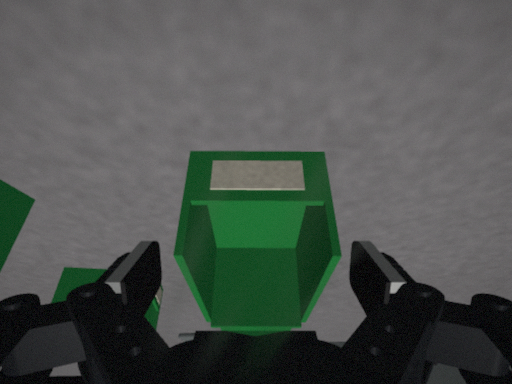

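>>> {"api": "servo_tool", "payload": {
  "increments": [0.8,0,6,0,0,0,85,0.8,0,5,0,0,0,85,0,0,0,0,0,0,50,0,0,0,0,0,0,50,0,0,0,0,0,0,50,0,0,0,0,0,0,50,0,0,0,0,0,0,50,0,0,0,0,0,0,50],
  "squeeze": 40
}}

```text
clock: 4.25
tcp_pos: [0.5806, 0.1101, 0.0157]
orientation: [2.442, -0.175, -0.065]
contact_force: [-0.3, 2.7, 3.4]
grip_width: 0.0556
```

```bash
python3 - <<'E'
from h import *
o,P,R0=cur();print(o['clock'],P,o['grip_width'],o['joints'].round(2),o['contact_force'].round(1));print(R0.round(3))
p,d=grab_frame("wrist");cv2.imwrite(f"pics/w3.png",p[...,::-1])
p,d=grab_frame("scene");cv2.imwrite(f"pics/s3.png",cv2.resize(p[120:320,120:380,::-1],None,fx=3,fy=3))
E
```

```text
4.25 [0.58057083 0.11010631 0.01567154] 0.05564951102311756 [-0.92  0.93  0.53  1.69  0.15  1.05 -0.74] [-0.3  2.7  3.4]
[[ 0.99  -0.11  -0.092]
 [-0.143 -0.76  -0.633]
 [-0.001  0.64  -0.768]]
```

View pics/w3.png

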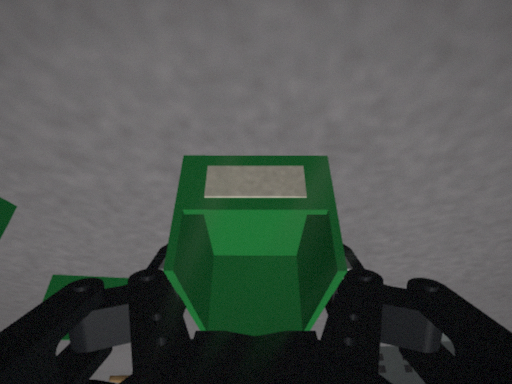

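View pics/s3.png

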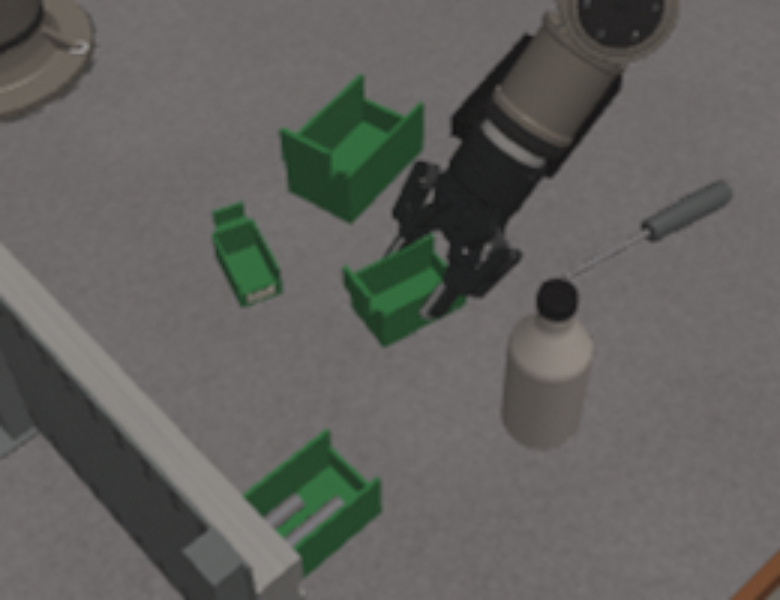

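```bash
python3 - <<'E'
from h import *
o,P,R0=cur()
yaw=np.arctan2(R0[1,0],R0[0,0])-np.pi/2; B=np.eye(4);B[:3,:3]=R.from_euler('z',yaw).as_matrix();B[:3,3]=[.5807,.1155,.025]
T=np.eye(4);T[:3,:3]=R0;T[:3,3]=P; np.save("Ttb.npy",np.linalg.inv(T)@B); print(np.degrees(yaw),(np.linalg.inv(T)@B).round(4))
# 2D clearance planner (mm): edge at z=0
def seg(a,b,n=12): return np.linspace(a,b,n)
def poly(ps): 
    return np.vstack([seg(ps[i],ps[(i+1)%len(ps)]) for i in range(len(ps))])
bp=np.vstack([poly(np.array(q,float)) for q in ([(45,-25),(42,-25),(42,25),(45,25)],[(45,21),(56,21),(56,25),(45,25)],[(52,21),(56,21),(56,49),(52,49)])])
rects=[(0,4,-55,0),(0,4,20,50),(34,38,-55,90)]
def clr(t,lx,lz): # lip-top given in rack x,z ; signed clearance
    c,s=np.cos(t),np.sin(t); q=np.stack([bp[:,0]*c+bp[:,1]*s,-bp[:,0]*s+bp[:,1]*c],1); l=np.array([54*c+49*s,-54*s+49*c]); q=q-l+[lx,lz]
    m=1e9
    for x0,x1,z0,z1 in rects:
        dx=np.maximum(x0-q[:,0],q[:,0]-x1);dz=np.maximum(z0-q[:,1],q[:,1]-z1)
        dd=np.where((dx<0)&(dz<0),np.maximum(dx,dz),np.hypot(np.maximum(dx,0),np.maximum(dz,0))); m=min(m,dd.min())
    return m
for t in (60,50,45,40,35,30,25,20,15,10,5,0):
    out=[]
    for lx in (0,4,8,12,16,20,24,28,30):
        best=max((clr(np.radians(t),lx,lz),lz) for lz in np.arange(-20,45,1.)); out.append((lx,round(best[0],1),best[1]))
    print(t,out)
E
```

```text
-98.23911489453018 [[ 0.000e+00  1.000e+00 -8.000e-04 -7.000e-04]
 [ 7.683e-01  5.000e-04  6.401e-01  1.800e-03]
 [ 6.401e-01 -6.000e-04 -7.683e-01 -1.060e-02]
 [ 0.000e+00  0.000e+00  0.000e+00  1.000e+00]]
60 [(0, np.float64(7.3), np.float64(11.0)), (4, np.float64(6.3), np.float64(12.0)), (8, np.float64(5.3), np.float64(13.0)), (12, np.float64(5.5), np.float64(16.0)), (16, np.float64(5.6), np.float64(18.0)), (20, np.float64(5.3), np.float64(20.0)), (24, np.float64(3.3), np.float64(19.0)), (28, np.float64(2.6), np.float64(19.0)), (30, np.float64(3.0), np.float64(18.0))]
50 [(0, np.float64(6.6), np.float64(12.0)), (4, np.float64(5.5), np.float64(13.0)), (8, np.float64(4.4), np.float64(15.0)), (12, np.float64(4.1), np.float64(18.0)), (16, np.float64(4.2), np.float64(22.0)), (20, np.float64(4.5), np.float64(24.0)), (24, np.float64(3.5), np.float64(23.0)), (28, np.float64(4.2), np.float64(22.0)), (30, np.float64(2.7), np.float64(23.0))]
45 [(0, np.float64(6.5), np.float64(12.0)), (4, np.float64(4.6), np.float64(14.0)), (8, np.float64(3.7), np.float64(16.0)), (12, np.float64(3.7), np.flo
[... 2866 characters left out ...]
4, np.float64(-1.9), np.float64(21.0)), (8, np.float64(1.2), np.float64(29.0)), (12, np.float64(1.0), np.float64(42.0)), (16, np.float64(-1.8), np.float64(44.0)), (20, np.float64(1.2), np.float64(-20.0)), (24, np.float64(5.0), np.float64(-20.0)), (28, np.float64(4.0), np.float64(44.0)), (30, np.float64(2.0), np.float64(44.0))]
0 [(0, np.float64(-2.0), np.float64(44.0)), (4, np.float64(-2.0), np.float64(44.0)), (8, np.float64(1.0), np.float64(43.0)), (12, np.float64(-1.9), np.float64(44.0)), (16, np.float64(0.0), np.float64(44.0)), (20, np.float64(4.0), np.float64(44.0)), (24, np.float64(8.0), np.float64(44.0)), (28, np.float64(4.0), np.float64(44.0)), (30, np.float64(2.0), np.float64(44.0))]
```

```bash
cat >> h.py <<'E'
RX=np.array([.0326,-.9995,0]);RY=np.array([.9995,.0326,0]);RO=np.array([.577,-.170,0]);EDGE=.1445
def binpose(t,lx,ry,lz):  # deg, mm (lz above edge)
    t=np.radians(t);z=np.array([0,0,1.]);bx=np.cos(t)*RX-np.sin(t)*z;bz=np.sin(t)*RX+np.cos(t)*z
    B=np.eye(4);B[:3,:3]=np.stack([bx,RY,bz],1)
    l=RO+RX*lx/1e3+RY*ry/1e3+z*(EDGE+lz/1e3); B[:3,3]=l-B[:3,:3]@[.054,0,.049]; return B
def tcp(t,lx,ry,lz): return binpose(t,lx,ry,lz)@np.linalg.inv(np.load("Ttb.npy"))
def where():
    o,P,R0=cur();T=np.eye(4);T[:3,:3]=R0;T[:3,3]=P;B=T@np.load("Ttb.npy");l=B[:3,3]+B[:3,:3]@[.054,0,.049]-RO
    print("t",round(o['clock'],2),"lip rack x,y,z-edge",np.round([l@RX*1e3,l@RY*1e3,(l[2]-EDGE)*1e3],1),"tilt",np.degrees(np.arcsin(-B[2,0])).round(2),"yawerr",np.degrees(np.arctan2(B[:3,0]@RY,B[:3,0]@RX)).round(2),"roll",np.degrees(B[2,1]).round(2),"F rack",np.round([o['contact_force']@RX,o['contact_force']@RY,o['contact_force'][2]],1),"joints",o['joints'].round(2),"grip",round(o['grip_width'],4)); return o,P,R0
E
python3 - <<'E'
from h import *
o,P,R0=where()
A=tcp(50,-60,-10,15);print(A[:3,3])
P1=P+[0,0,.09]
print((R0.T@[0,0,90/8.]).round(2)); rows(P1,R0,A[:3,3],A[:3,:3],8,50)
E
```

```text
t 4.35 lip rack x,y,z-edge [-232.1    3.5  -70.5] tilt -0.0 yawerr -10.11 roll 0.0 F rack [-3.9 -0.7  4. ] joints [-0.92  0.93  0.53  1.69  0.15  1.05 -0.74] grip 0.0556
[ 0.56324822 -0.03444261  0.15925732]
[-0.01  7.2  -8.64]
shift [ -17.3 -144.5   53.6] max [2.400e+00 1.940e+01 7.900e+00 1.088e-01 5.900e-03 2.210e-02]
[0.4, 18.3, 6.5, 0.1088, 0.0059, -0.0221, 50.0, -0.0, 18.9, 4.5, 0.1088, 0.0059, -0.0221, 50.0, -0.4, 19.2, 2.4, 0.1088, 0.0059, -0.0221, 50.0, -0.9, 19.4, 0.3, 0.1088, 0.0059, -0.0221, 50.0, -1.3, 19.3, -1.8, 0.1088, 0.0059, -0.0221, 50.0, -1.7, 18.9, -3.9, 0.1088, 0.0059, -0.0221, 50.0, -2.1, 18.3, -5.9, 0.1088, 0.0059, -0.0221, 50.0, -2.4, 17.5, -7.9, 0.1088, 0.0059, -0.0221, 50.0]
```

>>> {"api": "servo_tool", "payload": {
  "increments": [0,7.2,-8.6,0,0,0,50,0,7.2,-8.6,0,0,0,50,0,7.2,-8.6,0,0,0,50,0,7.2,-8.6,0,0,0,50,0,7.2,-8.6,0,0,0,50,0,7.2,-8.6,0,0,0,50,0,7.2,-8.6,0,0,0,50,0,7.2,-8.6,0,0,0,50]
}}

```text
clock: 5.35
tcp_pos: [0.5804, 0.1095, 0.106]
orientation: [2.441, -0.176, -0.065]
contact_force: [0.3, -0.6, -1.3]
grip_width: 0.0555
```

```bash
python3 - <<'E'
from h import *
o,P,R0=where()
# look: bin in top/scene vs predicted
Bp=np.eye(4);Bp[:3,:3]=R0;Bp[:3,3]=P;B=Bp@np.load("Ttb.npy");print("pred c",B[:3,3])
Bi=np.linalg.inv(B)
for n in("top","scene"):
    p,d=grab_frame(n);cv2.imwrite(f"pics/{n}4.png",p[...,::-1]);W=cloud(d,calibration(n));m=(green(p)>0)&(d>0)&(np.linalg.norm(W-B[:3,3],axis=-1)<.08)
    w=W[m]@Bi[:3,:3].T+Bi[:3,3]
    print(n,m.sum(),"x",np.percentile(w[:,0],[1,3,97,99]).round(4),"y",np.percentile(w[:,1],[1,99]).round(4),"z",np.percentile(w[:,2],[1,99]).round(4),"floor z",np.median(w[(abs(w[:,1])<.02)&(abs(w[:,0])<.035),2]).round(4))
    f=w[(abs(w[:,1])<.02)&(abs(w[:,0])<.035)&(w[:,2]<-.01)]
    if len(f)>20: print("floor fit z=ax+by+c",np.linalg.lstsq(np.c_[f[:,0],f[:,1],np.ones(len(f))],f[:,2],rcond=None)[0].round(4))
E
```

```text
t 5.35 lip rack x,y,z-edge [-231.5    3.4   19.8] tilt -0.03 yawerr -10.13 roll -0.02 F rack [ 0.6  0.2 -1.3] joints [-0.94  0.8   0.57  1.68  0.18  1.17 -0.69] grip 0.0555
pred c [0.58055822 0.11490994 0.11532256]
top 838 x [-0.0386 -0.036   0.0522  0.0545] y [-0.0258  0.0284] z [-0.0253  0.0571] floor z -0.0212
floor fit z=ax+by+c [-0.0039 -0.0056 -0.0213]
scene 628 x [-0.0421 -0.0407  0.0551  0.0565] y [-0.0256  0.0317] z [-0.0232  0.0504] floor z -0.0205
floor fit z=ax+by+c [-0.0076  0.0514 -0.02  ]
```

>>> {"api": "servo_tool", "payload": {
  "increments": [0.4,18.3,6.5,0.109,0.006,-0.022,50,0,18.9,4.5,0.109,0.006,-0.022,50,-0.4,19.2,2.4,0.109,0.006,-0.022,50,-0.9,19.4,0.3,0.109,0.006,-0.022,50,-1.3,19.3,-1.8,0.109,0.006,-0.022,50,-1.7,18.9,-3.9,0.109,0.006,-0.022,50,-2.1,18.3,-5.9,0.109,0.006,-0.022,50,-2.4,17.5,-7.9,0.109,0.006,-0.022,50]
}}

```text
clock: 6.45
tcp_pos: [0.5626, -0.0359, 0.1591]
orientation: [-2.959, -0.049, 0.003]
contact_force: [0.4, 1.4, -2.3]
grip_width: 0.0554
```

>>> {"api": "servo_tool", "payload": {
  "increments": [0,0,0,0,0,0,50,0,0,0,0,0,0,50,0,0,0,0,0,0,50,0,0,0,0,0,0,50,0,0,0,0,0,0,50,0,0,0,0,0,0,50,0,0,0,0,0,0,50,0,0,0,0,0,0,50]
}}

```text
clock: 7.45
tcp_pos: [0.5631, -0.0351, 0.1588]
orientation: [-2.962, -0.048, 0.004]
contact_force: [-0.2, 0.4, -1.2]
grip_width: 0.0556
```

```bash
python3 - <<'E'
from h import *
o,P,R0=where();print(R0.round(3))
A=tcp(50,-12,-10,12);rows(P,R0,A[:3,3],A[:3,:3],4,50)
p,d=grab_frame("wrist");cv2.imwrite("pics/w5.png",p[...,::-1])
p,d=grab_frame("scene");cv2.imwrite("pics/s5.png",cv2.resize(p[150:350,60:320,::-1],None,fx=3,fy=3))
W=cloud(d,calibration("scene"))
B=binpose(50,-60,-10,15);
T=np.eye(4);T[:3,:3]=R0;T[:3,3]=P;B=T@np.load("Ttb.npy");Bi=np.linalg.inv(B)
for n in("top","scene"):
    p,d=grab_frame(n);W=cloud(d,calibration(n));m=(green(p)>0)&(d>0)&(np.linalg.norm(W-B[:3,3],axis=-1)<.08)
    w=W[m]@Bi[:3,:3].T+Bi[:3,3]
    print(n,m.sum(),"x",np.percentile(w[:,0],[1,3,97,99]).round(4),"y",np.percentile(w[:,1],[1,99]).round(4),"z",np.percentile(w[:,2],[1,99]).round(4))
    # lip pts
    l=W[m][(w[:,2]>.035)&(w[:,0]>.045)]
    if len(l): q=l-RO;print("lip rack: x max",np.percentile(q@RX,[50,95]).round(4),"z",np.percentile(l[:,2]-EDGE,[5,95]).round(4),len(l))
E
```

```text
t 7.45 lip rack x,y,z-edge [-59.3 -10.2  14.4] tilt 50.07 yawerr 0.02 roll 0.05 F rack [-0.4 -0.2 -1.2] joints [-0.15  0.4   0.26  1.89 -0.35  0.91  0.35] grip 0.0556
[[ 0.999  0.032 -0.005]
 [ 0.032 -0.983  0.178]
 [ 0.    -0.178 -0.984]]
shift [  1.7 -47.3  -2.5] max [0.00e+00 1.18e+01 1.50e+00 3.00e-04 2.00e-04 1.00e-04]
[0.0, 11.8, -1.5, -0.0003, -0.0002, -0.0001, 50.0, 0.0, 11.8, -1.5, -0.0003, -0.0002, -0.0001, 50.0, 0.0, 11.8, -1.5, -0.0003, -0.0002, -0.0001, 50.0, 0.0, 11.8, -1.5, -0.0003, -0.0002, -0.0001, 50.0]
top 344 x [-0.0566 -0.0475  0.0317  0.0373] y [-0.0259  0.0276] z [-0.0239  0.0374]
scene 572 x [-0.0445 -0.0438  0.0534  0.054 ] y [-0.0252  0.0311] z [-0.0241  0.049 ]
lip rack: x max [-0.0638 -0.0594] z [0.0069 0.016 ] 55
```

View pics/w5.png

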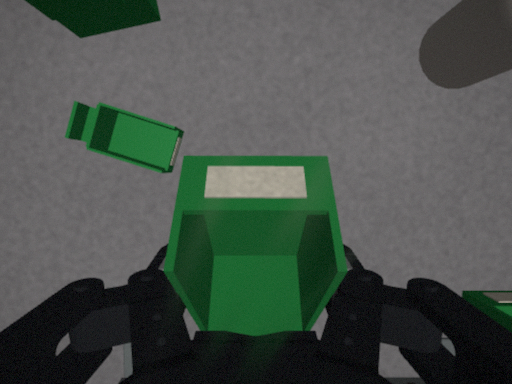

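View pics/s5.png

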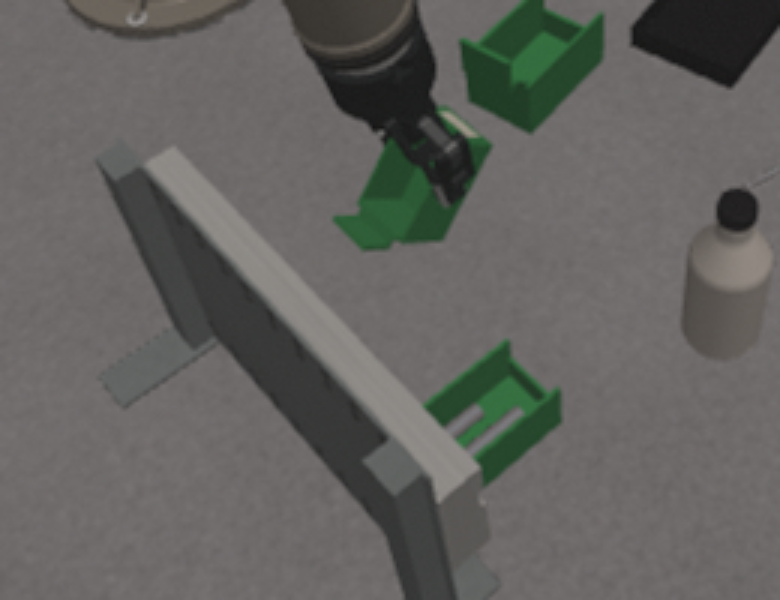

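>>> {"api": "servo_tool", "payload": {
  "increments": [0,10,-1,0,0,0,50,0,10,-1,0,0,0,50,0,10,-1,0,0,0,50,0,10,-1.5,0,0,0,50,0,8,-1.5,0,0,0,50,0,5,-1,0,0,0,50,0,0,0,0,0,0,50,0,0,0,0,0,0,50]
}}

```text
clock: 8.65
tcp_pos: [0.5649, -0.088, 0.1562]
orientation: [-2.962, -0.049, 0.004]
contact_force: [-0.2, -0.1, -1.9]
grip_width: 0.0554
```

```bash
python3 - <<'E'
from h import *
o,P,R0=where()
A=tcp(50,4,-10,13.5);rows(P,R0,A[:3,3],A[:3,:3],4,50)
p,d=grab_frame("scene");cv2.imwrite("pics/s6.png",cv2.resize(p[180:310,70:240,::-1],None,fx=4.5,fy=4.5,interpolation=cv2.INTER_CUBIC))
p,d=grab_frame("top");cv2.imwrite("pics/t6.png",cv2.resize(p[80:260,280:420,::-1],None,fx=3.3,fy=3.3,interpolation=cv2.INTER_CUBIC))
E
```

```text
t 8.65 lip rack x,y,z-edge [ -6.4 -10.1  11.8] tilt 50.09 yawerr 0.06 roll 0.05 F rack [ 0.1 -0.2 -1.9] joints [-0.06  0.43  0.27  1.87 -0.36  0.93  0.45] grip 0.0554
shift [  0.5 -10.4   1.5] max [0.0e+00 2.5e+00 8.0e-01 4.0e-04 2.0e-04 0.0e+00]
[0.0, 2.5, -0.8, -0.0004, -0.0002, 0.0, 50.0, 0.0, 2.5, -0.8, -0.0004, -0.0002, 0.0, 50.0, 0.0, 2.5, -0.8, -0.0004, -0.0002, 0.0, 50.0, 0.0, 2.5, -0.8, -0.0004, -0.0002, 0.0, 50.0]
```

View pics/s6.png

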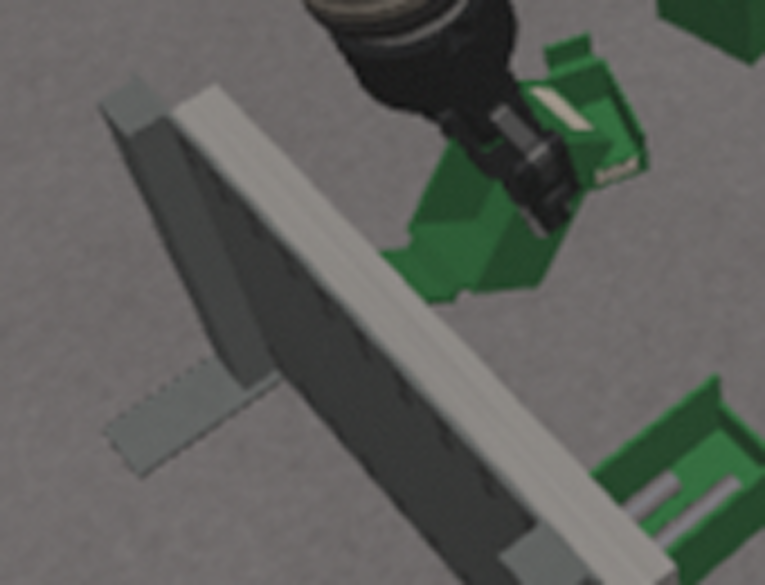

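>>> {"api": "servo_tool", "payload": {
  "increments": [0,1.7,-0.5,0,0,0,50,0,1.7,-0.5,0,0,0,50,0,1.7,-0.5,0,0,0,50,0,1.7,-0.5,0,0,0,50,0,1.7,-0.5,0,0,0,50,0,1.6,-0.5,0,0,0,50,0,0,0,0,0,0,50,0,0,0,0,0,0,50]
}}

```text
clock: 9.75
tcp_pos: [0.5652, -0.0988, 0.1573]
orientation: [-2.962, -0.048, 0.004]
contact_force: [0.1, -0.3, -1.9]
grip_width: 0.0557
```

```bash
python3 - <<'E'
from h import *
o,P,R0=where()
A=tcp(50,10,-10,16.5);rows(P,R0,A[:3,3],A[:3,:3],5,50)
A2=tcp(50,18,-10,23);rows(A[:3,3],A[:3,:3],A2[:3,3],A2[:3,:3],5,50)
E
```

```text
t 9.75 lip rack x,y,z-edge [  4.4 -10.2  13. ] tilt 50.08 yawerr 0.03 roll 0.05 F rack [ 0.3  0.1 -1.9] joints [-0.05  0.43  0.28  1.86 -0.36  0.94  0.46] grip 0.0557
shift [ 0.3 -5.6  3.4] max [0.e+00 1.e+00 9.e-01 3.e-04 2.e-04 1.e-04]
[0.0, 1.0, -0.9, -0.0003, -0.0002, -0.0001, 50.0, 0.0, 1.0, -0.9, -0.0003, -0.0002, -0.0001, 50.0, 0.0, 1.0, -0.9, -0.0003, -0.0002, -0.0001, 50.0, 0.0, 1.0, -0.9, -0.0003, -0.0002, -0.0001, 50.0, 0.0, 1.0, -0.9, -0.0003, -0.0002, -0.0001, 50.0]
shift [ 0.3 -8.   6.5] max [0.  1.3 1.6 0.  0.  0. ]
[-0.0, 1.3, -1.6, 0.0, -0.0, -0.0, 50.0, -0.0, 1.3, -1.6, 0.0, -0.0, -0.0, 50.0, -0.0, 1.3, -1.6, 0.0, -0.0, -0.0, 50.0, -0.0, 1.3, -1.6, 0.0, -0.0, -0.0, 50.0, -0.0, 1.3, -1.6, 0.0, -0.0, -0.0, 50.0]
```

>>> {"api": "servo_tool", "payload": {
  "increments": [0,1,-0.9,0,0,0,50,0,1,-0.9,0,0,0,50,0,1,-0.9,0,0,0,50,0,1,-0.9,0,0,0,50,0,1,-0.9,0,0,0,50,0,0,0,0,0,0,50,0,0,0,0,0,0,50,0,0,0,0,0,0,50]
}}

```text
clock: 10.75
tcp_pos: [0.5653, -0.1045, 0.1608]
orientation: [-2.962, -0.048, 0.004]
contact_force: [0.7, 0.2, -1.4]
grip_width: 0.0557
```

```bash
python3 - <<'E'
from h import *
o,P,R0=where()
E
```

```text
t 10.75 lip rack x,y,z-edge [ 10.1 -10.2  16.5] tilt 50.07 yawerr 0.03 roll 0.05 F rack [-0.2  0.7 -1.4] joints [-0.04  0.43  0.28  1.85 -0.36  0.95  0.47] grip 0.0557
```

>>> {"api": "servo_tool", "payload": {
  "increments": [0,1.3,-1.6,0,0,0,50,0,1.3,-1.6,0,0,0,50,0,1.3,-1.6,0,0,0,50,0,1.3,-1.6,0,0,0,50,0,1.3,-1.6,0,0,0,50,0,0,0,0,0,0,50,0,0,0,0,0,0,50,0,0,0,0,0,0,50]
}}

```text
clock: 11.75
tcp_pos: [0.5656, -0.1123, 0.1675]
orientation: [-2.962, -0.048, 0.004]
contact_force: [-0.1, 0.3, -1.9]
grip_width: 0.0554
```

```bash
python3 - <<'E'
from h import *
o,P,R0=where()
A=[tcp(*q) for q in ((50,18,-10,23),(40,19.5,-10,27.5),(30,19,-10,30))]
for a,b in zip(A,A[1:]): rows(a[:3,3],a[:3,:3],b[:3,3],b[:3,:3],4,50)
E
```

```text
t 11.75 lip rack x,y,z-edge [ 17.9 -10.3  23.2] tilt 50.07 yawerr 0.02 roll 0.04 F rack [-0.3 -0.1 -1.9] joints [-0.03  0.43  0.28  1.84 -0.35  0.97  0.48] grip 0.0554
shift [ 0.1 -2.7 -8.7] max [0.     1.     2.1    0.0436 0.     0.    ]
[0.0, 1.0, 2.0, -0.0436, -0.0, 0.0, 50.0, 0.0, 1.0, 2.1, -0.0436, -0.0, 0.0, 50.0, 0.0, 0.9, 2.1, -0.0436, -0.0, 0.0, 50.0, 0.0, 0.8, 2.1, -0.0436, -0.0, 0.0, 50.0]
shift [  0.1  -3.  -10.3] max [0.     0.8    2.6    0.0436 0.     0.    ]
[0.0, 0.8, 2.6, -0.0436, -0.0, 0.0, 50.0, 0.0, 0.6, 2.6, -0.0436, -0.0, 0.0, 50.0, 0.0, 0.5, 2.6, -0.0436, -0.0, 0.0, 50.0, 0.0, 0.4, 2.6, -0.0436, -0.0, 0.0, 50.0]
```

>>> {"api": "servo_tool", "payload": {
  "increments": [0,1,2,-0.0436,0,0,50,0,1,2.1,-0.0436,0,0,50,0,0.9,2.1,-0.0436,0,0,50,0,0.8,2.1,-0.0436,0,0,50,0,0,0,0,0,0,50,0,0,0,0,0,0,50,0,0,0,0,0,0,50,0,0,0,0,0,0,50]
}}

```text
clock: 12.75
tcp_pos: [0.5657, -0.1156, 0.159]
orientation: [-3.136, -0.05, -0.001]
contact_force: [0.2, -0.5, -1.5]
grip_width: 0.0555
```

```bash
python3 - <<'E'
from h import *
o,P,R0=where()
E
```

```text
t 12.75 lip rack x,y,z-edge [ 20.  -10.4  27.8] tilt 40.09 yawerr -0.02 roll 0.06 F rack [ 0.5  0.2 -1.5] joints [-0.17  0.41  0.35  1.88 -0.19  0.88  0.3 ] grip 0.0555
```

>>> {"api": "servo_tool", "payload": {
  "increments": [0,0.8,2.6,-0.0436,0,0,50,0,0.6,2.6,-0.0436,0,0,50,0,0.5,2.6,-0.0436,0,0,50,0,0.4,2.6,-0.0436,0,0,50,0,0,0,0,0,0,50,0,0,0,0,0,0,50,0,0,0,0,0,0,50,0,0,0,0,0,0,50]
}}

```text
clock: 13.75
tcp_pos: [0.5658, -0.1186, 0.1488]
orientation: [2.972, 0.047, 0.005]
contact_force: [-1.3, -0.2, -2.5]
grip_width: 0.0555
```

```bash
python3 - <<'E'
from h import *
o,P,R0=where()
A=[tcp(*q) for q in ((30,19,-10,30),(20,16,-10,32))]
for a,b in zip(A,A[1:]): rows(a[:3,3],a[:3,:3],b[:3,3],b[:3,:3],5,50)
p,d=grab_frame("scene");cv2.imwrite("pics/s7.png",cv2.resize(p[180:310,70:240,::-1],None,fx=4.5,fy=4.5,interpolation=cv2.INTER_CUBIC))
E
```

```text
t 13.75 lip rack x,y,z-edge [ 19.5 -10.3  30.4] tilt 30.1 yawerr -0.03 roll 0.08 F rack [ 0.2 -1.3 -2.5] joints [-0.33  0.43  0.43  1.92 -0.01  0.81  0.1 ] grip 0.0555
shift [  0.1  -2.6 -10. ] max [0.     0.2    2.1    0.0349 0.     0.    ]
[0.0, 0.2, 2.1, -0.0349, -0.0, 0.0, 50.0, 0.0, 0.1, 2.1, -0.0349, -0.0, 0.0, 50.0, 0.0, 0.0, 2.1, -0.0349, -0.0, 0.0, 50.0, 0.0, -0.0, 2.1, -0.0349, -0.0, 0.0, 50.0, 0.0, -0.1, 2.1, -0.0349, -0.0, 0.0, 50.0]
```

View pics/s7.png

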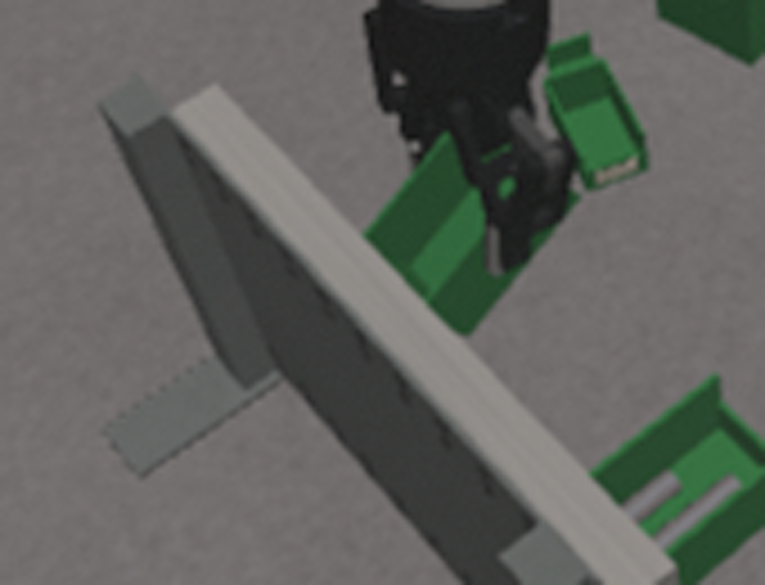

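>>> {"api": "servo_tool", "payload": {
  "increments": [0,0.2,2.1,-0.035,0,0,50,0,0.1,2.1,-0.035,0,0,50,0,0,2.1,-0.035,0,0,50,0,0,2.1,-0.035,0,0,50,0,-0.3,2.1,-0.035,0,0,50,0,0,0,0,0,0,50,0,0,0,0,0,0,50,0,0,0,0,0,0,50]
}}

```text
clock: 14.8
tcp_pos: [0.5659, -0.1211, 0.1387]
orientation: [2.797, 0.044, 0.009]
contact_force: [-1.2, 0.1, -2.1]
grip_width: 0.0559
```

```bash
python3 - <<'E'
from h import *
o,P,R0=where()
A=tcp(20,16,-10,25);print("down row 1mm in tool",(R0.T@[0,0,-1]).round(2),"x 1mm",(R0.T@RX).round(2))
E
```

```text
t 14.8 lip rack x,y,z-edge [ 16.4 -10.3  32.3] tilt 20.08 yawerr -0.04 roll 0.09 F rack [-0.1 -1.2 -2.1] joints [-0.5   0.47  0.53  1.96  0.16  0.77 -0.11] grip 0.0559
down row 1mm in tool [-0.   -0.34  0.94] x 1mm [0.   0.94 0.34]
```

>>> {"api": "servo_tool", "payload": {
  "increments": [0,-0.3,0.9,0,0,0,50,0,-0.3,0.9,0,0,0,50,0,-0.3,0.9,0,0,0,50,0,-0.3,0.9,0,0,0,50,0,0,0,0,0,0,50,0,0,0,0,0,0,50,0,0,0,0,0,0,50,0,0,0,0,0,0,50]
}}

```text
clock: 15.8
tcp_pos: [0.5659, -0.1207, 0.1346]
orientation: [2.797, 0.045, 0.008]
contact_force: [-0.7, 0.6, -1.7]
grip_width: 0.0554
```

```bash
python3 - <<'E'
from h import *
where()
E
```

```text
t 15.8 lip rack x,y,z-edge [ 16.  -10.2  28.2] tilt 20.06 yawerr 0.01 roll 0.06 F rack [-0.6 -0.7 -1.7] joints [-0.5   0.48  0.52  1.96  0.16  0.76 -0.11] grip 0.0554
```

>>> {"api": "servo_tool", "payload": {
  "increments": [0,-0.3,0.9,0,0,0,50,0,0,0,0,0,0,50,0,0,0,0,0,0,50,0,-0.3,0.9,0,0,0,50,0,0,0,0,0,0,50,0,0,0,0,0,0,50,0,0,0,0,0,0,50,0,0,0,0,0,0,50]
}}

```text
clock: 16.8
tcp_pos: [0.5659, -0.1207, 0.1327]
orientation: [2.797, 0.045, 0.009]
contact_force: [0.4, 0.2, -1.5]
grip_width: 0.0558
```

```bash
python3 - <<'E'
from h import *
where()
E
```

```text
t 16.8 lip rack x,y,z-edge [ 16.  -10.2  26.4] tilt 20.06 yawerr 0.0 roll 0.07 F rack [-0.2  0.4 -1.5] joints [-0.5   0.48  0.52  1.96  0.16  0.76 -0.11] grip 0.0558
```

>>> {"api": "servo_tool", "payload": {
  "increments": [0,-0.2,0.5,0,0,0,50,0,0,0,0,0,0,50,0,-0.2,0.5,0,0,0,50,0,0,0,0,0,0,50,0,-0.2,0.5,0,0,0,50,0,0,0,0,0,0,50,0,0,0,0,0,0,50,0,0,0,0,0,0,50]
}}

```text
clock: 17.8
tcp_pos: [0.5659, -0.1206, 0.1311]
orientation: [2.797, 0.045, 0.009]
contact_force: [0.4, -0.3, -1.5]
grip_width: 0.0554
```

```bash
python3 - <<'E'
from h import *
where()
E
```

```text
t 17.8 lip rack x,y,z-edge [ 16.  -10.2  24.8] tilt 20.06 yawerr 0.01 roll 0.07 F rack [ 0.3  0.3 -1.5] joints [-0.5   0.48  0.52  1.96  0.16  0.76 -0.11] grip 0.0554
```

>>> {"api": "servo_tool", "payload": {
  "increments": [0,-0.2,0.5,0,0,0,50,0,0,0,0,0,0,50,0,-0.2,0.5,0,0,0,50,0,0,0,0,0,0,50,0,0,0,0,0,0,50,0,0,0,0,0,0,50,0,0,0,0,0,0,50,0,0,0,0,0,0,50]
}}

```text
clock: 18.8
tcp_pos: [0.5661, -0.1208, 0.1304]
orientation: [2.797, 0.045, 0.009]
contact_force: [-1.8, 0.7, 5.5]
grip_width: 0.0559
```

```bash
python3 - <<'E'
from h import *
where()
E
```

```text
t 18.8 lip rack x,y,z-edge [ 16.1 -10.1  24.1] tilt 20.05 yawerr 0.01 roll 0.09 F rack [-0.8 -1.8  5.5] joints [-0.49  0.49  0.52  1.96  0.16  0.75 -0.11] grip 0.0559
```

```bash
sed -i 's/EDGE=.1445/EDGE=.1436/' h.py; cat > clr.py <<'E'
import numpy as np
def poly(ps): return np.vstack([np.linspace(ps[i],ps[(i+1)%len(ps)],12) for i in range(len(ps))])
bp=np.vstack([poly(np.array(q,float)) for q in ([(45,-25),(42,-25),(42,25),(45,25)],[(45,21),(56,21),(56,25),(45,25)],[(52,21),(56,21),(56,49),(52,49)])])
rects=[(0,4,-55,0),(0,4,20,50),(34,38,-55,90)]
def clr(t,lx,lz):
    t=np.radians(t);c,s=np.cos(t),np.sin(t); q=np.stack([bp[:,0]*c+bp[:,1]*s,-bp[:,0]*s+bp[:,1]*c],1); l=np.array([54*c+49*s,-54*s+49*c]); q=q-l+[lx,lz]
    m=1e9
    for x0,x1,z0,z1 in rects:
        dx=np.maximum(x0-q[:,0],q[:,0]-x1);dz=np.maximum(z0-q[:,1],q[:,1]-z1)
        m=min(m,np.where((dx<0)&(dz<0),np.maximum(dx,dz),np.hypot(np.maximum(dx,0),np.maximum(dz,0))).min())
    return m
E
python3 - <<'E'
from h import *; from clr import clr
for t in (20,15,10,7,5,3,0):
    print(t,[(lz,max((round(clr(t,lx,lz),1),lx) for lx in np.arange(6,18,.5))) for lz in (28.5,29,30,31,32)])
o,P,R0=where()
E
```

```text
20 [(28.5, (np.float64(3.1), np.float64(16.5))), (29, (np.float64(3.4), np.float64(16.5))), (30, (np.float64(4.3), np.float64(16.0))), (31, (np.float64(5.1), np.float64(15.5))), (32, (np.float64(5.2), np.float64(16.0)))]
15 [(28.5, (np.float64(2.3), np.float64(15.0))), (29, (np.float64(2.8), np.float64(14.5))), (30, (np.float64(3.4), np.float64(13.5))), (31, (np.float64(4.0), np.float64(13.5))), (32, (np.float64(4.3), np.float64(13.5)))]
10 [(28.5, (np.float64(1.6), np.float64(13.0))), (29, (np.float64(2.1), np.float64(12.5))), (30, (np.float64(2.9), np.float64(11.5))), (31, (np.float64(3.1), np.float64(11.5))), (32, (np.float64(3.3), np.float64(11.5)))]
7 [(28.5, (np.float64(1.2), np.float64(11.5))), (29, (np.float64(1.7), np.float64(11.0))), (30, (np.float64(2.5), np.float64(10.5))), (31, (np.float64(2.8), np.float64(10.0))), (32, (np.float64(2.5), np.float64(10.5)))]
5 [(28.5, (np.float64(1.0), np.float64(10.5))), (29, (np.float64(1.5), np.float64(10.0))), (30, (np.float64(2.3), np.float64(9.5))), (31, (np.float64(2.3), np.float64(9.5))), (32, (np.float64(2.3), np.float64(9.5)))]
3 [(28.5, (np.float64(0.7), np.float64(10.0))), (29, (np.float64(1.2), np.float64(9.5))), (30, (np.float64(2.0), np.float64(8.5))), (31, (np.float64(2.0), np.float64(8.5))), (32, (np.float64(1.9), np.float64(8.5)))]
0 [(28.5, (np.float64(1.5), np.float64(17.5))), (29, (np.float64(1.5), np.float64(17.5))), (30, (np.float64(1.5), np.float64(17.5))), (31, (np.float64(1.5), np.float64(17.5))), (32, (np.float64(1.5), np.float64(17.5)))]
t 18.8 lip rack x,y,z-edge [ 16.1 -10.1  25. ] tilt 20.05 yawerr 0.01 roll 0.09 F rack [-0.8 -1.8  5.5] joints [-0.49  0.49  0.52  1.96  0.16  0.75 -0.11] grip 0.0559
```

```bash
python3 - <<'E'
from h import *
o,P,R0=cur()
A=tcp(20,16,-10,31.3);rows(P,R0,A[:3,3],A[:3,:3],3,50)
B=tcp(10,11.5,-10,31.3);rows(A[:3,3],A[:3,:3],B[:3,3],B[:3,:3],5,50)
E
```

```text
shift [-0.   0.1  6.3] max [0.e+00 7.e-01 2.e+00 3.e-04 4.e-04 3.e-04]
[-0.0, 0.7, -2.0, -0.0003, -0.0004, -0.0003, 50.0, -0.0, 0.7, -2.0, -0.0003, -0.0004, -0.0003, 50.0, -0.0, 0.7, -2.0, -0.0003, -0.0004, -0.0003, 50.0]
shift [  0.1  -3.1 -10.8] max [0.     0.5    2.2    0.0349 0.     0.    ]
[0.0, -0.1, 2.2, -0.0349, -0.0, 0.0, 50.0, 0.0, -0.2, 2.2, -0.0349, -0.0, 0.0, 50.0, 0.0, -0.3, 2.2, -0.0349, -0.0, 0.0, 50.0, 0.0, -0.4, 2.2, -0.0349, -0.0, 0.0, 50.0, 0.0, -0.5, 2.2, -0.0349, -0.0, 0.0, 50.0]
```

>>> {"api": "servo_tool", "payload": {
  "increments": [0,0.7,-2,0,0,0,50,0,0.7,-2,0,0,0,50,0,0.7,-2,0,0,0,50,0,-0.1,2.2,-0.035,0,0,50,0,-0.2,2.2,-0.035,0,0,50,0,-0.3,2.2,-0.035,0,0,50,0,-0.4,2.2,-0.035,0,0,50,0,-0.5,2.2,-0.035,0,0,50]
}}

```text
clock: 19.8
tcp_pos: [0.566, -0.1235, 0.1256]
orientation: [2.62, 0.043, 0.012]
contact_force: [0.6, 0.8, -1.5]
grip_width: 0.0552
```

>>> {"api": "servo_tool", "payload": {
  "increments": [0,0,0,0,0,0,50,0,0,0,0,0,0,50,0,0,0,0,0,0,50,0,0,0,0,0,0,50,0,0,0,0,0,0,50,0,0,0,0,0,0,50,0,0,0,0,0,0,50,0,0,0,0,0,0,50]
}}

```text
clock: 20.8
tcp_pos: [0.566, -0.1236, 0.1257]
orientation: [2.622, 0.043, 0.012]
contact_force: [-0.1, -0.2, -1.3]
grip_width: 0.0554
```

```bash
python3 - <<'E'
from h import *
o,P,R0=where()
A=tcp(5,9.5,-10,30.5);rows(P,R0,A[:3,3],A[:3,:3],5,50)
E
```

```text
t 20.8 lip rack x,y,z-edge [ 11.3 -10.2  31.1] tilt 10.04 yawerr 0.01 roll 0.07 F rack [ 0.2 -0.1 -1.3] joints [-0.65  0.56  0.62  1.98  0.3   0.75 -0.29] grip 0.0554
shift [ 0.2 -2.7 -5.5] max [0.00e+00 2.00e-01 1.20e+00 1.76e-02 2.00e-04 1.00e-04]
[0.0, -0.1, 1.2, -0.0176, -0.0002, -0.0001, 50.0, 0.0, -0.1, 1.2, -0.0176, -0.0002, -0.0001, 50.0, 0.0, -0.1, 1.2, -0.0176, -0.0002, -0.0001, 50.0, 0.0, -0.1, 1.2, -0.0176, -0.0002, -0.0001, 50.0, 0.0, -0.2, 1.2, -0.0176, -0.0002, -0.0001, 50.0]
```

>>> {"api": "servo_tool", "payload": {
  "increments": [0,-0.1,1.2,-0.0175,0,0,50,0,-0.1,1.2,-0.0175,0,0,50,0,-0.1,1.2,-0.0175,0,0,50,0,-0.1,1.2,-0.0175,0,0,50,0,-0.2,1.2,-0.0175,0,0,50,0,0,0,0,0,0,50,0,0,0,0,0,0,50,0,0,0,0,0,0,50]
}}

```text
clock: 21.8
tcp_pos: [0.5661, -0.1265, 0.1205]
orientation: [2.534, 0.041, 0.014]
contact_force: [0.1, -0.6, -1.7]
grip_width: 0.0555
```

```bash
python3 - <<'E'
from h import *; from clr import clr
o,P,R0=where()
for a in np.arange(6,13,.5): print(a,round(clr(5,a,30.5),2),end='; ')
A=tcp(0,7.7,-10,29.8);rows(P,R0,A[:3,3],A[:3,:3],5,50)
print((R0.T@RX).round(2))
E
```

```text
t 21.8 lip rack x,y,z-edge [  9.7 -10.2  30.7] tilt 5.03 yawerr -0.02 roll 0.09 F rack [ 0.6  0.1 -1.7] joints [-0.72  0.61  0.67  1.99  0.36  0.74 -0.38] grip 0.0555
6.0 -0.66; 6.5 -0.38; 7.0 0.12; 7.5 0.62; 8.0 1.12; 8.5 1.62; 9.0 2.12; 9.5 2.35; 10.0 1.85; 10.5 1.35; 11.0 0.85; 11.5 0.35; 12.0 -0.15; 12.5 -0.65; shift [ 0.2 -2.9 -5.4] max [0.00e+00 2.00e-01 1.20e+00 1.76e-02 2.00e-04 2.00e-04]
[0.0, -0.1, 1.2, -0.0176, -0.0002, -0.0002, 50.0, 0.0, -0.2, 1.2, -0.0176, -0.0002, -0.0002, 50.0, 0.0, -0.2, 1.2, -0.0176, -0.0002, -0.0002, 50.0, 0.0, -0.2, 1.2, -0.0176, -0.0002, -0.0002, 50.0, 0.0, -0.2, 1.2, -0.0176, -0.0002, -0.0002, 50.0]
[0.   0.82 0.57]
```

>>> {"api": "servo_tool", "payload": {
  "increments": [0,-0.1,1.2,-0.0175,0,0,50,0,-0.2,1.2,-0.0175,0,0,50,0,-0.2,1.2,-0.0175,0,0,50,0,0,0,0,0,0,50,0,0,0,0,0,0,50,0,0,0,0,0,0,50,0,0,0,0,0,0,50,0,0,0,0,0,0,50]
}}

```text
clock: 22.8
tcp_pos: [0.5661, -0.1281, 0.1171]
orientation: [2.482, 0.04, 0.014]
contact_force: [-0.8, -0.4, -1.0]
grip_width: 0.0556
```

```bash
python3 - <<'E'
from h import *
where()
E
```

```text
t 22.8 lip rack x,y,z-edge [  8.4 -10.3  30.1] tilt 2.02 yawerr -0.01 roll 0.07 F rack [ 0.4 -0.8 -1. ] joints [-0.75  0.65  0.69  2.    0.39  0.74 -0.42] grip 0.0556
```

>>> {"api": "servo_tool", "payload": {
  "increments": [0,-0.2,1.2,-0.0175,0,0,50,0,-0.2,1.2,-0.0175,0,0,50,0,0,0,0,0,0,50,0,0,0,0,0,0,50,0,0,0,0,0,0,50,0,0,0,0,0,0,50,0,0,0,0,0,0,50,0,0,0,0,0,0,50]
}}

```text
clock: 23.8
tcp_pos: [0.5662, -0.1291, 0.115]
orientation: [2.447, 0.04, 0.015]
contact_force: [-0.2, -0.2, -2.1]
grip_width: 0.0556
```

```bash
python3 - <<'E'
from h import *
o,P,R0=where()
print((R0.T@RX).round(2),(R0.T@[0,0,-1]).round(2))
E
```

```text
t 23.8 lip rack x,y,z-edge [  7.4 -10.2  29.7] tilt 0.01 yawerr -0.0 roll 0.07 F rack [ 0.2 -0.2 -2.1] joints [-0.78  0.68  0.71  2.    0.4   0.74 -0.45] grip 0.0556
[0.   0.77 0.64] [-0.   -0.64  0.77]
```

>>> {"api": "servo_tool", "payload": {
  "increments": [0,-0.3,0.4,0,0,0,50,0,-0.3,0.4,0,0,0,50,0,0,0,0,0,0,50,0,0.4,0.3,0,0,0,50,0,0,0,0,0,0,50,0,0.4,0.3,0,0,0,50,0,0,0,0,0,0,50,0,0,0,0,0,0,50]
}}

```text
clock: 24.8
tcp_pos: [0.5663, -0.13, 0.1139]
orientation: [2.447, 0.04, 0.015]
contact_force: [-1.3, 1.8, -1.1]
grip_width: 0.0554
```

```bash
python3 - <<'E'
from h import *
o,P,R0=where()
E
```

```text
t 24.8 lip rack x,y,z-edge [  8.3 -10.2  28.6] tilt 0.02 yawerr 0.01 roll 0.07 F rack [-1.8 -1.3 -1.1] joints [-0.78  0.68  0.71  2.    0.4   0.74 -0.45] grip 0.0554
```

>>> {"api": "servo_tool", "payload": {
  "increments": [0,0.4,0.3,0,0,0,50,0,0,0,0,0,0,50,0,0,0,0,0,0,50,0,0,0,0,0,0,50,0,0,0,0,0,0,50,0,0,0,0,0,0,50,0,0,0,0,0,0,50,0,0,0,0,0,0,50]
}}

```text
clock: 25.8
tcp_pos: [0.5662, -0.13, 0.1139]
orientation: [2.447, 0.04, 0.015]
contact_force: [-2.2, 3.9, 1.3]
grip_width: 0.0556
```

```bash
python3 - <<'E'
from h import *
o,P,R0=where()
E
```

```text
t 25.8 lip rack x,y,z-edge [  8.4 -10.2  28.5] tilt 0.04 yawerr 0.03 roll 0.06 F rack [-3.9 -2.1  1.3] joints [-0.77  0.68  0.71  2.    0.4   0.74 -0.45] grip 0.0556
```

>>> {"api": "servo_tool", "payload": {
  "increments": [0,-0.2,0.2,0,0,0,50,0,0,0,0,0,0,50,0,-0.2,0.2,0,0,0,50,0,0,0,0,0,0,50,0,0,0,0,0,0,50,0,0,0,0,0,0,50,0,0,0,0,0,0,50,0,0,0,0,0,0,50]
}}

```text
clock: 26.8
tcp_pos: [0.5665, -0.13, 0.1134]
orientation: [2.447, 0.041, 0.016]
contact_force: [-1.1, 3.8, 0.1]
grip_width: 0.0553
```

```bash
python3 - <<'E'
from h import *
o,P,R0=where()
p,d=grab_frame("wrist");cv2.imwrite("pics/w8.png",p[...,::-1])
p,d=grab_frame("top");cv2.imwrite("pics/t8.png",cv2.resize(p[80:260,280:420,::-1],None,fx=3.3,fy=3.3,interpolation=cv2.INTER_CUBIC))
E
```

```text
t 26.8 lip rack x,y,z-edge [ 8.4 -9.9 28.1] tilt 0.04 yawerr 0.05 roll 0.08 F rack [-3.8 -1.   0.1] joints [-0.77  0.68  0.71  2.    0.4   0.74 -0.45] grip 0.0553
```

View pics/t8.png

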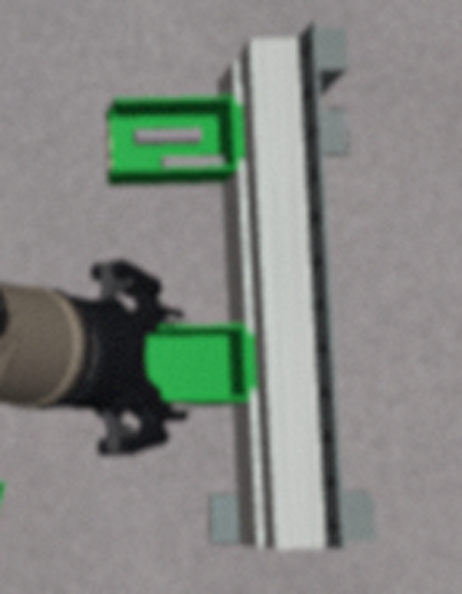

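>>> {"api": "servo_tool", "payload": {
  "increments": [0,-0.2,0.2,0,0,0,50,0,0,0,0,0,0,50,0,-0.1,0.2,0,0,0,50,0,0,0,0,0,0,50,0,0,0,0,0,0,50,0,0,0,0,0,0,50,0,0,0,0,0,0,50,0,0,0,0,0,0,50]
}}

```text
clock: 27.9
tcp_pos: [0.5666, -0.13, 0.1132]
orientation: [2.447, 0.04, 0.016]
contact_force: [-2.4, 6.1, 4.7]
grip_width: 0.0554
```

```bash
python3 - <<'E'
from h import *
o,P,R0=where()
E
```

```text
t 27.9 lip rack x,y,z-edge [ 8.4 -9.8 27.9] tilt 0.02 yawerr 0.04 roll 0.08 F rack [-6.2 -2.2  4.7] joints [-0.77  0.68  0.71  2.    0.4   0.74 -0.45] grip 0.0554
```

>>> {"api": "servo_tool", "payload": {
  "increments": [0,0,0,0,0,0,58,0,0,0,0,0,0,60,0,0,0,0,0,0,64,0,0,0,0,0,0,70,0,0,0,0,0,0,76,0,0,0,0,0,0,80,0,0,0,0,0,0,80,0,0,0,0,0,0,80]
}}

```text
clock: 28.9
tcp_pos: [0.5662, -0.1307, 0.113]
orientation: [2.447, 0.04, 0.015]
contact_force: [-0.5, 0.8, 0.8]
grip_width: 0.0797
```

```bash
python3 - <<'E'
from h import *
o,P,R0=where()
p,d=grab_frame("wrist");cv2.imwrite("pics/w9.png",p[...,::-1])
E
```

```text
t 28.9 lip rack x,y,z-edge [  9.  -10.2  27.7] tilt 0.01 yawerr -0.0 roll 0.07 F rack [-0.8 -0.5  0.8] joints [-0.77  0.68  0.71  2.    0.4   0.73 -0.45] grip 0.0797
```

View pics/w9.png

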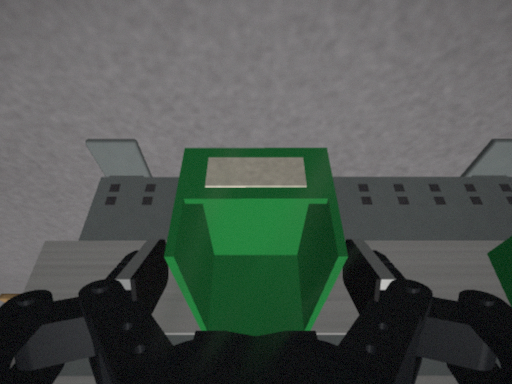

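Released, with the bin still hanging and clear of both fingers. I'll back straight out along the tool axis.

>>> {"api": "servo_tool", "payload": {
  "increments": [0,0,-5,0,0,0,82,0,0,-10,0,0,0,82,0,0,-15,0,0,0,82,0,0,-20,0,0,0,82,0,0,-25,0,0,0,82,0,0,-25,0,0,0,82,0,0,-25,0,0,0,82,0,0,-15,0,0,0,82]
}}

```text
clock: 29.95
tcp_pos: [0.5638, -0.0395, 0.2219]
orientation: [2.448, 0.041, 0.017]
contact_force: [0.4, 0.4, 0.1]
grip_width: 0.0817
```

```bash
python3 - <<'E'
from h import *
o,P,R0=cur();print(o['clock'],P,o['contact_force'])
Bi=np.linalg.inv(binpose(0,9,-10,28));B=binpose(0,9,-10,28)
for n in("top","scene","wrist"):
    o,P,R0=cur();p,d=grab_frame(n);cv2.imwrite(f"pics/{n}10.png",p[...,::-1])
    if n=="wrist":
        T=np.eye(4);T[:3,:3]=R0;T[:3,3]=P;c=calibration(n);W=cloud(d,c,T@np.array(c['T_tool_cam']))
    else: W=cloud(d,calibration(n))
    m=(cv2.erode(green(p),np.ones((2,2)))>0)&(d>0)&(np.linalg.norm(W-B[:3,3],axis=-1)<.078)
    w=W[m]@Bi[:3,:3].T+Bi[:3,3]
    f=w[(abs(w[:,1])<.02)&(abs(w[:,0])<.035)&(w[:,2]<-.01)]
    print(n,len(w),"x",np.percentile(w[:,0],[1,99]).round(4),"y",np.percentile(w[:,1],[1,99]).round(4),"z",np.percentile(w[:,2],[1,99]).round(4),"yaw",cv2.minAreaRect((w[:,:2]*1000).astype(np.float32)), "floor",np.linalg.lstsq(np.c_[f[:,0],f[:,1],np.ones(len(f))],f[:,2],rcond=None)[0].round(4) if len(f)>20 else '')
p=cv2.imread("pics/scene10.png");cv2.imwrite("pics/scene10c.png",cv2.resize(p[130:350,60:330],None,fx=2.7,fy=2.7,interpolation=cv2.INTER_CUBIC))
E
```

```text
29.95 [ 0.56376529 -0.03950196  0.22186623] [0.3924837  0.4150275  0.05165109]
top 863 x [-0.0394  0.0469] y [-0.0256  0.0278] z [-0.0278  0.0275] yaw ((1.453094482421875, 1.0227432250976562), (53.6599235534668, 95.98118591308594), 89.82112884521484) floor [ 0.0427  0.0145 -0.0234]
scene 196 x [-0.04    0.0257] y [-0.0236  0.0299] z [-0.0287  0.0217] yaw ((-6.77069091796875, 2.5619239807128906), (67.0692367553711, 55.60141372680664), 0.47112318873405457) floor [ 0.0477  0.0415 -0.0232]
wrist 6893 x [-0.0467  0.0502] y [-0.024   0.0294] z [-0.0249  0.037 ] yaw ((1.7755775451660156, 2.5871028900146484), (55.10295867919922, 99.82518005371094), 89.80309295654297) floor [ 0.0413  0.0002 -0.0231]
```

View pics/scene10c.png

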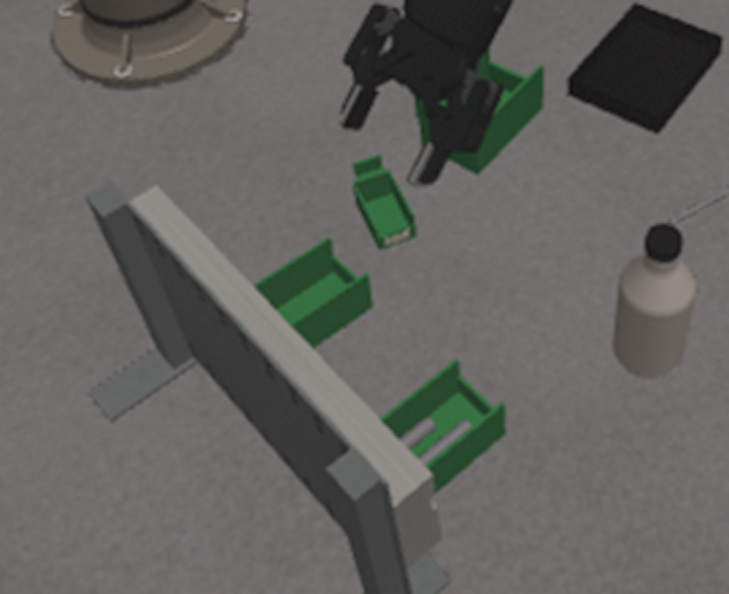

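View pics/top10.png

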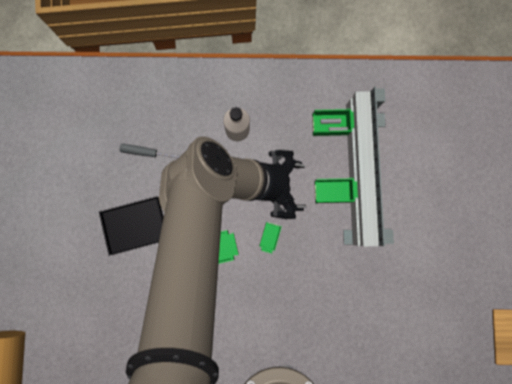

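```bash
python3 - <<'E'
from h import *
def fit(W,g,ry):
    rel=W-RO; x=rel@RX; y=rel@RY; 
    m=g&(abs(y-ry)<.019)&(x>-.082)&(x<-.012)&(W[...,2]>.085)&(W[...,2]<.112)
    A=np.c_[x[m],y[m]-ry,np.ones(m.sum())]; 
    zz=W[...,2][m]; k=np.ones(len(zz),bool)
    for _ in range(3):
        s=np.linalg.lstsq(A[k],zz[k],rcond=None)[0]; k=abs(zz-A@s)<.003
    return m.sum(),k.sum(),s.round(4)
o,P,R0=cur()
for n in("top","scene","wrist"):
    p,d=grab_frame(n); g=(green(p)>0)&(d>0)
    if n=="wrist":
        T=np.eye(4);T[:3,:3]=R0;T[:3,3]=P;c=calibration(n);W=cloud(d,c,T@np.array(c['T_tool_cam']))
    else: W=cloud(d,calibration(n))
    print(n,"ours",fit(W,g,-.010),"fixed",fit(W,g,.165))
    rel=W-RO;x=rel@RX;y=rel@RY;z=W[...,2]
    for nm,ry in(("ours",-.01),("fixed",.165)):
        # inner face of back wall: x vs z
        m=g&(abs(y-ry)<.02)&(x>-.012)&(x<.003)&(z>.108)&(z<.14)
        if m.sum()>15: print("  backwall",nm,m.sum(),np.polyfit(z[m]-.12,x[m],1).round(4))
        m=g&(x>-.08)&(x<-.02)&(abs(abs(y-ry)-.0265)<.003)&(z>.135)
        if m.sum()>15: print("  siderim",nm,m.sum(),np.polyfit(x[m],z[m],1).round(4))
E
```

```text
top ours (np.int64(417), np.int64(379), array([0.0409, 0.0106, 0.101 ])) fixed (np.int64(208), np.int64(181), array([0.0092, 0.0007, 0.1023]))
  backwall ours 42 [-0.042  -0.0049]
  siderim ours 46 [-0.0763  0.1377]
  backwall fixed 39 [-0.0049 -0.004 ]
  siderim fixed 32 [-0.0856  0.1373]
scene ours (np.int64(123), np.int64(122), array([0.053 , 0.0067, 0.1014])) fixed (np.int64(103), np.int64(98), array([0.0087, 0.062 , 0.1018]))
  siderim ours 39 [0.0526 0.1448]
  siderim fixed 67 [-0.0123  0.1439]
wrist ours (np.int64(1545), np.int64(1545), array([0.0403, 0.0007, 0.1019])) fixed (np.int64(46), np.int64(46), array([-0.0521, -0.0338,  0.0994]))
  backwall ours 1091 [-0.0402 -0.0063]
  siderim ours 154 [0.0206 0.1429]
  backwall fixed 623 [ 0.006  -0.0057]
  siderim fixed 1422 [0.0115 0.1422]
```

View pics/wrist10.png

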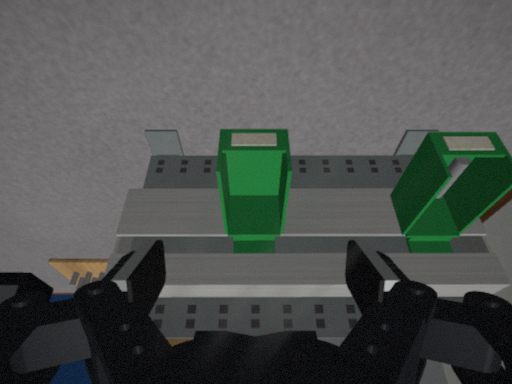

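```bash
python3 - <<'E'
import cv2,numpy as np
for f in("w3","w5","w8","w9"):
    p=cv2.imread(f"pics/{f}.png")[...,::-1];h=cv2.cvtColor(p,cv2.COLOR_RGB2HSV);g=(h[...,0]>45)&(h[...,0]<80)&(h[...,1]>120)
    c=[np.where(g[:,u])[0] for u in (225,256,290)]
    print(f,[ (a[a>100].min()) for a in c],"label",[np.where(h[:,256,1][100:260]<80)[0][[0,-1]]+100], "rowwidth220",np.where(g[220,150:360])[0][[0,-1]]+150)
E
```

```text
w3 [np.int64(156), np.int64(156), np.int64(156)] label [array([100, 197])] rowwidth220 [173 337]
w5 [np.int64(156), np.int64(156), np.int64(156)] label [array([100, 197])] rowwidth220 [173 337]
w8 [np.int64(156), np.int64(156), np.int64(156)] label [array([100, 197])] rowwidth220 [172 338]
w9 [np.int64(149), np.int64(149), np.int64(148)] label [array([100, 187])] rowwidth220 [171 340]
```

The bin was level in the grip (`w8` shows no slip against `w3`). Once released it settled about 2.4° front-down, with the lip against the back of the upper slat. That is its natural resting pose and is within limits. I'll do one last check that it is at rest and the bystanders haven't moved.

```bash
python3 - <<'E'
from h import *
z=np.load("scene0.npz");p1,d1=grab_frame("scene");p0=z['p']
df=cv2.absdiff(p0,p1).max(2)
for nm,(u0,v0,u1,v1) in dict(spray=(280,205,325,275),tray=(265,130,332,180),driver=(305,175,370,220)).items():
    print(nm,"changed px",int((df[v0:v1,u0:u1]>40).sum()),"of",(u1-u0)*(v1-v0))
o=get_obs();print(o['clock'],o['contact_force'].round(2))
hand_in()
E
```

```text
spray changed px 0 of 3150
tray changed px 0 of 3350
driver changed px 0 of 2925
30.3 [-0.53 -1.1  -0.71]
the job is handed in; nothing more can be done
```

The bin is hanging released in the groove, about 10 mm to the -y side of the middle of the free stretch, and the job was handed in at about 30 s. `hand_in()` gives no verdict, so what follows rests on my own measurements.

**What I did:**
- I gripped the middle-sized bin by its side walls.
- I tilted it front-up 50° and put the lip in. At that point it was about 10 to 20 mm behind the rail's front face.
- I felt for the groove's lower edge and touched it with about 7 N. The edge is about 143.6 mm above the bench, so the rail sits about 19 mm higher than nominal.
- I swung the bin level and pressed it gently against the rail and down onto the edge, about 6 N each way. Then I opened the fingers and backed away.

**Last checks:**
- **Square to the rail:** within about 0.5°.
- **Lip:** I estimate its top is about 6 mm behind the front face, against the 5 mm lower limit, so that margin is small.
- **Bystanders:** none of the spray, tray or screwdriver areas changed in the scene camera.
- **Forces:** the highest contact I read was about 7 N. Forces were read only at the end of each move, so a brief peak in between could have been missed.

**Where it falls short of the task:** the bin was level in the grip, but after release it settled about 2.4° front-down, within the 5° limit. Its back is therefore not perfectly flat against the rail: the top of the back stands about 2 mm out. It seems to rest with the lip caught behind the upper slat. I did not push it back, because a simple force balance says it would not stay level.

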